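Lever up a machine base and shim it level

TASK

The front of the grey cast machine base sags. Pick up the pry bar, push its toe in under the front edge over the ridge of the fulcrum stand, lever the front up and swing the bar under the stand's keeper so that it holds by itself; then slide the aluminium shim squarely under the middle of the front edge until its grip block meets the edge. Finally unhook the bar, let the base down gently so that it stands level on the shim, and lay the bar on the bench clear of the stand and the base; do not force anything, touch the base with the gripper or disturb the other things.

Things in the scene. Friction and masses are not known exactly. Their poses are not given: they have to be found in the camera images.
- stand: fulcrum stand, fixed to the bench: dark steel plate (its x -32 to 48 mm, y -95 to 8 mm, 6 mm thick) with a round ridge and a keeper. Origin on the bench under the middle of the ridge. +y points to the machine base, +x to the keeper's post, z up.
- ridge (a point): middle of the top of the stand's ridge (the fulcrum): a level 10 mm round rod, 56 mm long along the stand's x, its top 10.2 mm above the bench.
- keeper: the stand's keeper, a C-shaped steel catch open to the stand's -x (origin and axes of the stand). Lower jaw: flat pad, x -16 to 26, y -77 to -63 mm, top 12.2 mm above the bench. Upper jaw: lip, x 12 to 40 mm, same y, underside 22.1, top 30.1 mm above the bench. Post: x 26 to 40, y -79 to -61 mm, top 33 mm up.
- keeper_mouth (a point): edge of the keeper's lip, half-way between pad and lip: stand frame (12, -70, 17.1) mm. The bar's shaft is pressed down beside the lip (its middle at stand x below 4 mm) to the pad, then swung sideways, turning about the toe, under the lip until it meets the post; let up, it bears on the lip from below.
- base: heavy grey cast machine base, about 2.8 kg, loose: slab 210 (x) x 160 (y) x 24 mm with a round column socket 80 mm across, 46 mm tall, at its rear. Origin: middle of the lower front edge; y to the rear, z up from the slab's underside. Its front faces the stand, about 58 mm beyond the ridge; its middle lies about 70 mm to the -x side of the stand's middle. Its front end takes about 15 N to lift.
- base_front (a point): middle of the base's lower front edge; 10 mm above the bench at the start, 17 mm when level. The slab has 10 mm stubs, 10 mm across, at base (+-99, 8) mm. A cross rib 8 mm deep under the slab, base y 26 to 34 mm, stops a toe pushed in under the edge.
- base_rear (a point): point on the base's underside between its two 17 mm rear feet, base frame (0, 146, 0) mm. At the start the front sags by 0.053 rad.
- bar: pry bar, loose, 0.22 kg. Origin on the underside below the middle of its black grip (18 wide, y -35 to 35, 20 mm high); +y to the toe, z up. Steel shaft 16 wide, 7 mm thick, y 35 to 182 mm, underside z = 0. There the flat toe (16 wide, 5 thick, 31 mm long) bends up by 0.4 rad. Underside of its end: (0, 210.6, 12.1) mm.
- bar_grip (a point): centre of the pry bar's grip, 10 mm above its underside. Levering takes about 7 to 13 N here.
- bar_tip (a point): middle of the toe's end face, half-way through its thickness: bar frame (0, 209.6, 14.4) mm. Push the toe in with the grip end raised by 0.4 rad (toe level): the bend then clears the ridge; press down and the shaft meets it; with the toe in place the ridge bears about 130 mm from the bar's origin.
- bar_shaft (a point): point in the middle of the shaft 60 mm from the grip's centre towards the toe, bar frame (0, 60, 3.5) mm: this part of the shaft goes in the keeper.
- shim: aluminium shim: pad 30 (x) x 54 (y) x 17 mm high with a grip block 20 (x) x 30 (y) mm upon its rear, top of the block 46 mm above the underside. Origin on the underside, 13 mm ahead of the block's axis; +y points to the nose, whose top slopes down to 13 mm over the last 7 mm; z up.
- shim_grip (a point): centre of the shim's grip block, on its axis, 23 mm above the underside. The block's front face, 15 mm ahead of here, meets the slab's front edge when the shim is fully home, 24 mm of the pad then being under the slab.
- shim_nose (a point): middle of the front end of the shim's pad, 9 mm above its underside, 39 mm ahead of the grip block's axis.
- gear: bystander: orange printed gear wheel, 53 mm across, 10 mm high; leave alone.
- cutters: bystander: red-handled flush cutters, 136 mm long; leave alone.
- driver: bystander: screwdriver with a yellow handle, 145 mm long; leave alone.
- usb: bystander: black memory stick, 51 mm long; leave alone.
Not all that is in view belongs to the job. What is shaped like the shim but orange or yellow is not meant.

How it is judged:
By the outcome, as a careful person would: the job done as asked, in the order asked, and still so for the second after the job is handed in, with the robot touching nothing.
It also fails if it takes over 72 s, if anything falls off the work surface, if the arm or the gripper's body presses on something with over 40 N, if the wrist force passes 120 N, or if a joint passes its speed limit or range.

ROBOT

A 6-joint arm with a two-finger parallel gripper is mounted at the origin on a cart in front of the work surface, level with it; the furniture and walls round the work are solid. World frame = base frame: x ahead of the robot, y to its left, z up, the work surface at z = 0. Lengths are in m, angles in rad, forces in N, time in s.
With the tool pointing down it reaches from about 0.375 to 0.9 m from the base axis. Payload 3.1 kg.
Tool frame: the origin (TCP) lies midway between the tips of the shut fingers; the grasp point (between the pads) lies robot.grip_point_offset behind it (robot.grip_point_offset is the distance from the TCP to the grasp point, in m); z points along the fingers, y is the direction in which the jaws open and shut (so a half turn about z gives the same grasp; the last joint's range is limited). The gripper opens to 87 mm and grips with 3 to 60 N. Pads are 19 mm wide; open, the fingers measure 117 mm over their backs; the gripper's body (75 mm by 190 mm) begins 51 mm behind the grasp point.
Start: joints at [-1.514, 0.527, 1.433, -0, 1.181, -0.178], TCP at [0.146, -0.608, 0.223] pointing down, gripper open.
Joint ranges: [-3.08, 3.08], [-0.75, 2.2], [0.22, 2.44], [-1.43, 4.57], [0, 2.65], [-2.85, 2.85]. Speed limits (rad/s): [2.79, 2.79, 3.14, 3.14, 3.14, 3.14].

INTERFACE

Orientations are given as a unit quaternion [x, y, z, w].
In Python, from rig import robot, cams, hand_in gives the robot as it stands. The module is installed in compiled form; this text tells all that it offers.
- The arm moves only by the tool send_rows, never from a script. Its argument "steps" is one flat list of numbers, 5 for each row, row after row: the finger opening in m, from 0 to 0.087, then the shift along the tool's x, y, z in m, then the turn about the tool's z in rad. A call has 1 to 8 rows; each row is the pose to reach, as a shift and turn from the pose measured when the call began, along the tool's axes at that moment; what a row does not reach only later rows make up. A row lasts 1/8 s, in which the tool goes at most 62.5 mm and 10.7 degrees, less where a joint would pass 70% of its speed; a pose out of reach is approached as far as the arm can. A call with a gripper value outside its range is refused whole. The fingers move at their own pace and stop on an object; "force" is the grip in N (left out, the last holds). Time passes only in rows, so rows that repeat a pose let the fingers close. It gives the time, the measured TCP pose, the force and the opening at its end, in the units of the state.
- robot.get_obs(): the state, without advancing time (a new reading comes with each control period).
- cams.camera(name): name is "scene" or "top" or "wrist"; returns a dict with "color" (420x560x3 uint8, red, green, blue), "range_z" (420x560 float32, m along the optical axis (not along the pixel's ray), 0 where there is no reading), "intrinsics" (3x3 intrinsics, pixels), "k1" (the pictures are not rectified: a ray, as slopes to the right and down, at radius r is drawn at 1 + k1 r^2 times it, then the intrinsics apply), "extrinsics" (4x4, takes a point from camera to world coordinates). Camera axes: x right, y down, z forward; pixel columns grow to the right and rows downward; lengths in m; the calibration is good to about 2 mm. A picture is of the moment at which its call begins.
- hand_in(): hands the job in, once; it reports no verdict.
The state is a dict: "time": time; "q": joint angles; "joint_velocities": joint speeds; "joint_torque": joint torques, N m; "position": TCP position; "tool_rot": TCP orientation; "ft_force": force on the tool from outside, world axes, zero at the start; "moment": the same for the moment, N m; "grip_width": finger opening in m.
Only numpy, scipy, OpenCV 4.12 (cv2) and the standard library are available. Lean on these libraries where they do the work, as an engineer would, in place of code of your own. Each camera call takes 0.05 s, during which the arm holds its last target.

## Working session

There is one attempt and no reset: what is moved stays moved. The work goes in short steps, Python scripts to look and compute and a tool call to move; the robot and the scene stay as the last step left them, time stands still between calls to the robot, and variables do not carry over. Pictures are saved under pics/ and viewed, and the job is handed in when it is done.

Besides the shell and the picture viewer there is one more tool, called after "Request:" as name(argument=value, ...) on one line, values as JSON. send_rows: Moves the arm, as the interface text tells. Its arguments: {"type":"object","properties":{"steps":{"type":"array","items":{"type":"number"}},"force":{"type":"number"}},"required":["steps"]}

```bash
mkdir -p pics; ls; python3 - <<'E'
from rig import robot,cams
import cv2
o=robot.get_obs()
print(o, robot.grip_point_offset)
for n in ["scene","top","wrist"]:
    c=cams.camera(n)
    cv2.imwrite(f"pics/{n}0.png",cv2.cvtColor(c["color"],cv2.COLOR_RGB2BGR))
    print(n,c["intrinsics"].tolist(),c["k1"],c["extrinsics"].round(4).tolist())
E
```

```text
pics
{'time': 0.0, 'q': array([-1.51349557e+00,  5.28452579e-01,  1.43389836e+00,  6.15861081e-06,
        1.18140707e+00, -1.78500723e-01]), 'joint_velocities': array([ 0.00066695,  0.0011209 ,  0.00083307, -0.00013696,  0.0008061 ,
       -0.00287729]), 'joint_torque': array([ 1.98719688e-03, -4.40034807e+01, -1.76587182e+01,  6.32044114e-02,
        5.81334683e-02, -1.71508950e-04]), 'position': array([ 0.1460012 , -0.60695294,  0.22158125]), 'tool_rot': array([ 9.93057311e-01,  1.17626550e-01,  6.84123402e-05, -1.08051692e-03]), 'ft_force': array([ 0.5676419 ,  0.34366321, -0.25537161]), 'moment': array([0.00795929, 0.00095109, 0.00308373]), 'grip_width': 0.08697389735736259} 0.0187
scene [[443.26368044792844, 0.0, 284.93121761799955], [0.0, 443.26368044792844, 206.4769673969784], [0.0, 0.0, 1.0]] 0.017986533582160975 [[-0.7455, -0.2679, 0.6103, -0.2672], [-0.6665, 0.2875, -0.6879, 0.8887], [0.0089, -0.9195, -0.3929, 0.6005], [0.0, 0.0, 0.0, 1.0]]
top [[508.5438692316026, 0.0, 288.7777103252415], [0.0, 508.5438692316026, 211.6693294906355], [0.0, 0.0, 1.0]] 0.024521830529871565 [[0.0184, -0.9929, 0.1176, 0.3856], [-0.9997, -0.0162, 0.0198, -0.0537], [-0.0177, -0.118, -0.9929, 1.3824], [0.0, 0.0, 0.0, 1.0]]
wrist [[336.8719520160818, 0.0, 273.97124541725015], [0.0, 336.8719520160818, 209.55001338802532], [0.0, 0.0, 1.0]] 0.011392345048265166 [[0.2325, -0.9313, -0.2804, 0.2236], [-0.9726, -0.223, -0.0659, -0.5885], [-0.0011, 0.2881, -0.9576, 0.3837], [0.0, 0.0, 0.0, 1.0]]
```

View pics/scene0.png

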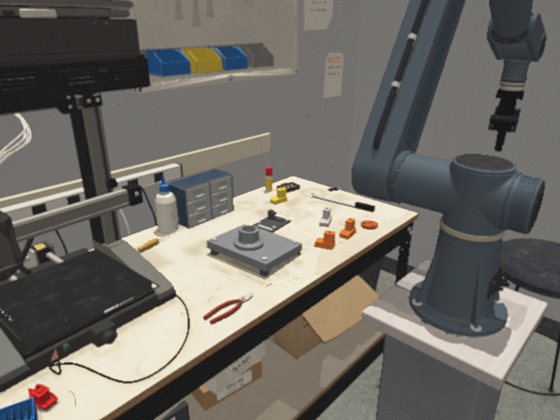

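View pics/top0.png

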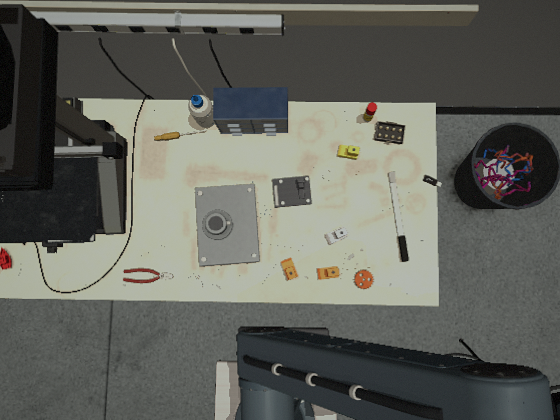

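View pics/wrist0.png

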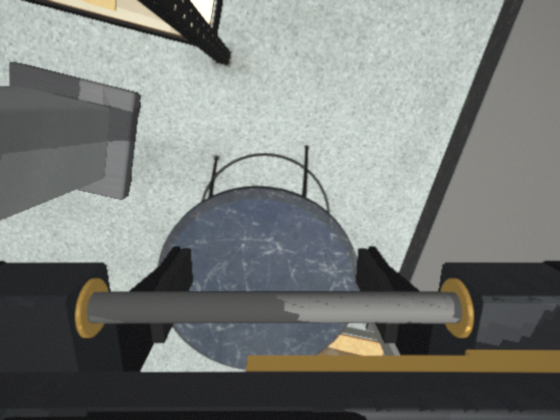

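```bash
cat > h.py <<'E'
from rig import robot,cams
import cv2,numpy as np
from scipy.spatial.transform import Rotation as R
def shot(n,f=None,crop=None,s=1):
    c=cams.camera(n)
    np.savez('last_%s.npz'%n,**{k:v for k,v in c.items()})
    if f: save(c,f,crop,s)
    return c
def load(n): return dict(np.load('last_%s.npz'%n))
def save(c,f,crop=None,s=1):
    im=cv2.cvtColor(c["color"],cv2.COLOR_RGB2BGR)
    if crop: 
        a,b,u,v=crop; im=im[b:v,a:u]
    if s!=1: im=cv2.resize(im,None,fx=s,fy=s,interpolation=cv2.INTER_CUBIC)
    cv2.imwrite('pics/'+f,im)
def px2w(c,p,z):
    p=np.array(p,float).reshape(-1,1,2)
    n=cv2.undistortPoints(p,c["intrinsics"],np.array([float(c["k1"]),0,0,0]))[:,0]
    E=c["extrinsics"]; d=np.c_[n,np.ones(len(n))]@E[:3,:3].T; o=E[:3,3]
    z=np.broadcast_to(z,len(n))
    t=(z-o[2])/d[:,2]; return o+d*t[:,None]
def w2px(c,P):
    E=np.linalg.inv(c["extrinsics"]); P=np.atleast_2d(P)
    return cv2.projectPoints(P,cv2.Rodrigues(E[:3,:3])[0],E[:3,3],c["intrinsics"],np.array([float(c["k1"]),0,0,0]))[0][:,0]
def cloud(c):
    h,w=c["range_z"].shape; u,v=np.meshgrid(np.arange(w),np.arange(h))
    n=cv2.undistortPoints(np.stack([u,v],-1).reshape(-1,1,2).astype(float),c["intrinsics"],np.array([float(c["k1"]),0,0,0]))[:,0]
    P=np.c_[n,np.ones(len(n))]*c["range_z"].reshape(-1,1)
    E=c["extrinsics"]; return (P@E[:3,:3].T+E[:3,3]).reshape(h,w,3)
def st():
    o=robot.get_obs(); r=R.from_quat(o['tool_rot']).as_matrix()
    print('t%.2f'%o['time'],'p',o['position'].round(4),'x',r[:,0].round(3),'y',r[:,1].round(3),'z',r[:,2].round(3),'F',o['ft_force'].round(1),'M',o['moment'].round(2),'w%.4f'%o['grip_width'],'q',o['q'].round(2))
    return o,r
def tool(d,yaw=None):
    "world target -> tool shift"
    o,r=st(); print('shift',(r.T@(np.array(d)-o['position'])).round(4))
    y=np.arctan2(r[1,1],r[0,1]); print('jaw yaw',round(y,4))
    if yaw is not None:
        # turn about tool z (down): positive turn decreases world yaw
        dy=(yaw-y+np.pi/2)%np.pi-np.pi/2; print('turn',round(-dy,4))
E
python3 - <<'E'
from h import *
c=shot('top'); save(c,'t1.png',(180,130,450,300),2.9)
p=cloud(c)
pts={'gripend':(404,261),'gripfront':(402,236),'toe':(391,172),'stand_tl':(273,179),'shim':(337,235),'base_tr':(254,183),'base_br':(258,265)}
for k,(u,v) in pts.items(): print(k,px2w(c,(u,v),0.0)[0].round(4),p[v,u].round(4))
E
```

```text
gripend [ 0.4208 -0.3388  0.    ] [ 0.4207 -0.3385  0.0014]
gripfront [ 0.4881 -0.334   0.    ] [ 0.4864 -0.3294  0.0231]
toe [ 0.6639 -0.3053  0.    ] [ 0.6613 -0.303   0.0127]
stand_tl [0.6395 0.019  0.    ] [0.6391 0.0189 0.0022]
shim [ 0.4877 -0.1584  0.    ] [ 0.4843 -0.1549  0.0467]
base_tr [0.6275 0.0712 0.    ] [ 0.6275  0.0712 -0.    ]
base_br [0.4028 0.0544 0.    ] [ 0.4028  0.0547 -0.0035]
```

View pics/t1.png

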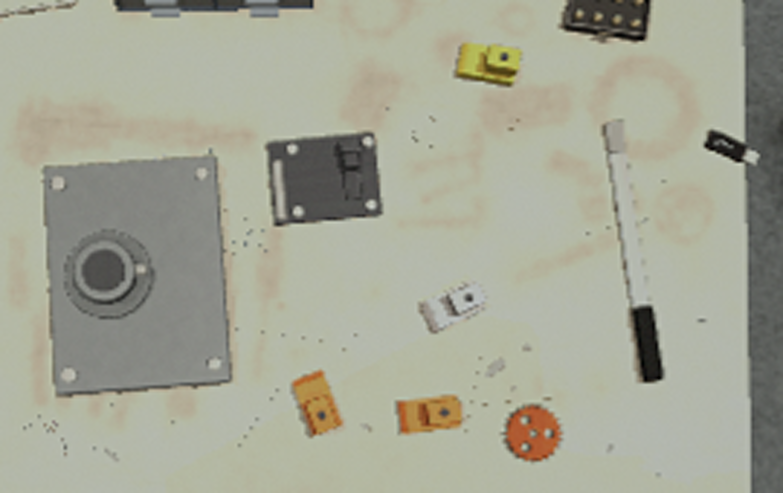

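```bash
python3 - <<'E'
from h import *
tool((0.44,-0.335,0.20),np.arctan2(0.99,-0.147))
E
```

```text
t0.20 p [ 0.146  -0.6073  0.222 ] x [0.972 0.234 0.   ] y [ 0.234 -0.972 -0.001] z [-0.     0.001 -1.   ] F [ 0.1 -0.4 -0.2] M [ 0.01 -0.04  0.01] w0.0869 q [-1.51  0.53  1.43 -0.    1.18 -0.18]
shift [ 0.3495 -0.196   0.0223]
jaw yaw -1.335
turn 0.0884
```

Request:
send_rows(steps=[0.087,0.05,-0.028,0.003,0.01,0.087,0.1,-0.056,0.006,0.03,0.087,0.15,-0.084,0.01,0.05,0.087,0.2,-0.112,0.013,0.09,0.087,0.25,-0.14,0.016,0.09,0.087,0.3,-0.168,0.019,0.09,0.087,0.35,-0.196,0.022,0.09,0.087,0.35,-0.196,0.022,0.09])

```text
time: 1.2
position: [0.4427, -0.3314, 0.1999]
tool_rot: [0.997, 0.076, -0.0, -0.001]
ft_force: [-0.7, 0.1, -0.8]
grip_width: 0.0875
```

```bash
python3 - <<'E'
from h import *
st()
c=shot('wrist','w1.png',None,1.4)
E
```

```text
t1.20 p [ 0.4427 -0.3314  0.1999] x [0.988 0.151 0.   ] y [ 0.151 -0.988 -0.003] z [-0.     0.003 -1.   ] F [-0.7  0.1 -0.8] M [0.   0.02 0.01] w0.0875 q [-0.85  0.46  1.64  0.    1.05  0.57]
```

View pics/w1.png

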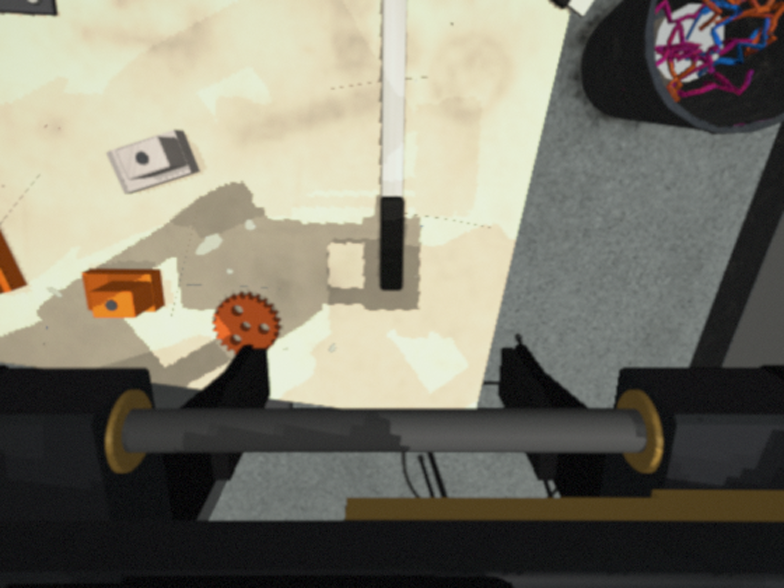

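```bash
python3 - <<'E'
from h import *
c=load('wrist')
a=px2w(c,[(391/1.4,289/1.4),(393/1.4,198/1.4)],0.02); s=px2w(c,[(393.5/1.4,150/1.4),(394.5/1.4,10/1.4)],0.007)
print(a,s,np.linalg.norm(a[1]-a[0]))
d=s[1]-a[0]; print('dir',np.arctan2(d[1],d[0]))
m=a.mean(0);print(m)
tool((m[0],m[1],0.004),np.arctan2(d[1],d[0])+np.pi/2)
# gear location
print(px2w(c,[(246/1.4,323/1.4)],0.01))
E
```

```text
[[ 0.42396456 -0.33942182  0.02      ]
 [ 0.49097087 -0.33037025  0.02      ]] [[ 0.52339801 -0.32583653  0.007     ]
 [ 0.61098521 -0.31263512  0.007     ]] 0.06761491266274174
dir 0.14226105693316085
[ 0.45746772 -0.33489604  0.02      ]
t1.25 p [ 0.4415 -0.3333  0.2   ] x [ 0.989  0.149 -0.   ] y [ 0.149 -0.989 -0.002] z [-0.001  0.002 -1.   ] F [-0.8 -0.1  0.6] M [0.01 0.03 0.01] w0.0868 q [-0.85  0.46  1.64  0.    1.05  0.57]
shift [0.0157 0.0043 0.196 ]
jaw yaw -1.4208
turn 0.0077
[[ 0.37596535 -0.23053134  0.01      ]]
```

Request:
send_rows(steps=[0.05,0.016,0.004,0.05,0.008,0.05,0.016,0.004,0.1,0.008,0.05,0.016,0.004,0.15,0.008,0.05,0.016,0.004,0.175,0.008,0.05,0.016,0.004,0.19,0.008,0.05,0.016,0.004,0.194,0.008,0.05,0.016,0.004,0.194,0.008], force=4)

```text
time: 2.12
position: [0.458, -0.3354, 0.0067]
tool_rot: [0.998, 0.071, 0.0, -0.0]
ft_force: [-0.9, 0.5, 0.3]
grip_width: 0.0501
```

```bash
python3 - <<'E'
from h import *
tool((0.457,-0.335,0.004))
c=shot('wrist','w2.png',None,1.4)
E
```

```text
t2.12 p [ 0.458  -0.3354  0.0067] x [0.99  0.141 0.   ] y [ 0.141 -0.99  -0.   ] z [ 0.  0. -1.] F [-0.9  0.5  0.3] M [ 0.05  0.03 -0.  ] w0.0501 q [-0.83  0.78  1.72  0.    0.65  0.6 ]
shift [-0.0009 -0.0005  0.0027]
jaw yaw -1.4294
```

View pics/w2.png

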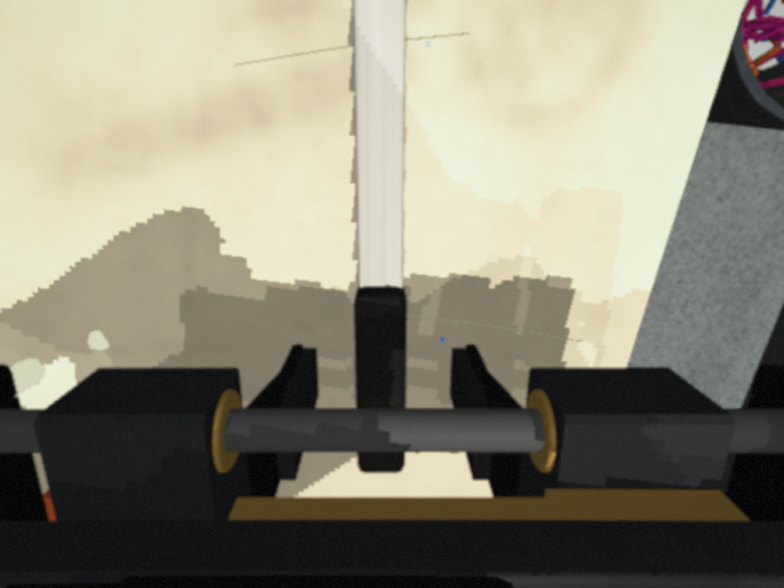

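Request:
send_rows(steps=[0.05,0,0,0.002,0,0.012,0,0,0.002,0,0.012,0,0,0.002,0,0.012,0,0,0.002,0,0.012,0,0,0.002,0], force=5)

```text
time: 2.8
position: [0.4581, -0.3351, 0.005]
tool_rot: [0.997, 0.071, 0.0, -0.0]
ft_force: [-0.6, 2.3, 1.0]
grip_width: 0.0182
```

Request:
send_rows(steps=[0.012,0.001,0,-0.018,0,0.012,0.004,0,-0.036,0,0.012,0.008,0,-0.054,0,0.012,0.014,0,-0.07,0,0.012,0.014,0,-0.07,0,0.012,0.014,0,-0.07,0])

```text
time: 3.55
position: [0.4718, -0.3331, 0.0752]
tool_rot: [0.998, 0.071, 0.0, -0.0]
ft_force: [0.4, -0.2, -0.9]
grip_width: 0.0178
```

```bash
python3 - <<'E'
from h import *
st()
c=shot('wrist','w3.png',None,1.4)
d=shot('scene','s3.png',(300,150,440,260),5)
p=cloud(c)
for v in range(5,215,25):
  print(v,p[v,272].round(4),p[v,280].round(4))
E
```

```text
t3.55 p [ 0.4718 -0.3331  0.0752] x [0.99  0.141 0.001] y [ 0.141 -0.99  -0.   ] z [ 0.001  0.    -1.   ] F [ 0.4 -0.2 -0.9] M [-0.1  -0.13 -0.08] w0.0178 q [-0.81  0.67  1.67  0.    0.8   0.62]
5 [ 0.6065 -0.3128  0.0178] [ 0.6073 -0.3174  0.0173]
30 [ 0.5926 -0.3148  0.0241] [ 0.5932 -0.3193  0.0241]
55 [ 0.579  -0.3167  0.0297] [ 0.5796 -0.3212  0.0298]
80 [ 0.5656 -0.3186  0.0349] [ 0.5661 -0.3231  0.0367]
105 [ 0.5523 -0.3205  0.041 ] [ 0.5529 -0.3249  0.0406]
130 [ 0.5392 -0.3224  0.0471] [ 0.5398 -0.3267  0.046 ]
155 [ 0.5263 -0.3242  0.0515] [ 0.527  -0.3285  0.0521]
180 [ 0.5137 -0.326   0.0577] [ 0.5143 -0.3303  0.0573]
205 [ 0.5042 -0.3274  0.0734] [ 0.5046 -0.3314  0.0726]
```

View pics/w3.png

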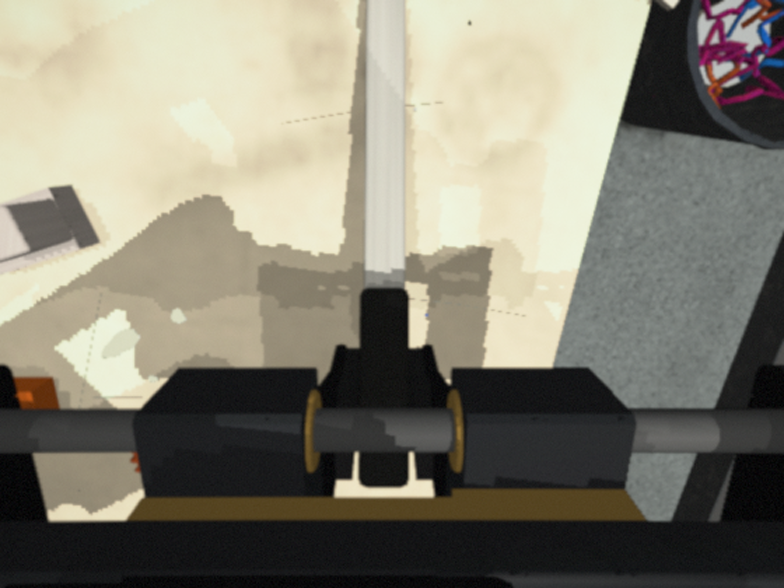

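View pics/s3.png

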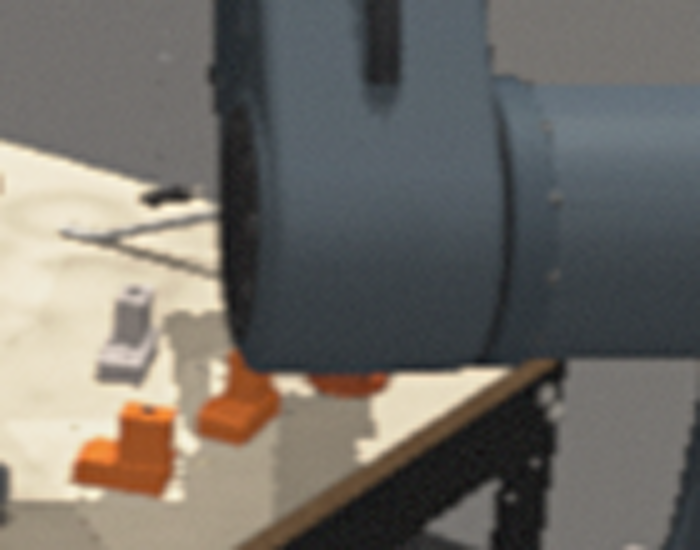

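```bash
python3 - <<'E'
from h import *
c=load('top')
f=lambda u,v:(180+u/2.9-.3,130+v/2.9-.3)
P=px2w(c,[f(268,143),f(373,132),f(382,214),f(276,224)],0.006);print(P.round(4))
Rg=px2w(c,[f(277,163),f(283,218)],0.0102);print('ridge',Rg.round(4), Rg.mean(0))
B=px2w(c,[f(215,157),f(230,381),f(57,395),f(44,167)],[.034,.034,.041,.041]);print('base',B.round(4))
for a,b in [(0,1),(3,2)]:
  d=P[a]-P[b];print(np.arctan2(d[1],d[0]))
for a,b in [(1,2),(0,3)]:
  d=P[a]-P[b];print(np.arctan2(d[1],d[0])+np.pi/2)
d=Rg[0]-Rg[1];print('ridge',np.arctan2(d[1],d[0])+np.pi/2)
for a,b in [(0,1),(3,2)]:
  d=B[a]-B[b];print('base yaw',np.arctan2(d[1],d[0])+np.pi/2)
E
```

```text
[[ 0.6383  0.0212  0.006 ]
 [ 0.6504 -0.0781  0.006 ]
 [ 0.5722 -0.0877  0.006 ]
 [ 0.5611  0.0119  0.006 ]]
ridge [[0.6186 0.012  0.0102]
 [0.5663 0.0052 0.0102]] [0.59245372 0.00862749 0.0102    ]
base [[0.6193 0.0685 0.034 ]
 [0.4127 0.0494 0.034 ]
 [0.3972 0.2054 0.041 ]
 [0.6062 0.2257 0.041 ]]
1.6917797660413152
1.6817031653297536
1.69233112150821
1.6900154532579124
ridge 1.6995446971370873
base yaw 1.6633464350129854
base yaw 1.667498782596744
```

Request:
send_rows(steps=[0.012,0,0,0,0,0.012,0,0,0,0], force=30)

```text
time: 3.9
position: [0.4714, -0.3331, 0.0743]
tool_rot: [0.998, 0.07, -0.0, -0.001]
ft_force: [0.3, -1.4, -0.7]
grip_width: 0.0177
```

```bash
python3 - <<'E'
from h import *
st()
c=shot('top','t4.png',(340,150,450,270),6)
E
```

```text
t3.90 p [ 0.4714 -0.3331  0.0743] x [ 0.99  0.14 -0.  ] y [ 0.14  -0.99  -0.001] z [-0.     0.001 -1.   ] F [ 0.3 -1.4 -0.7] M [-0.11 -0.17 -0.11] w0.0177 q [-0.81  0.67  1.67  0.    0.8   0.62]
```

View pics/t4.png

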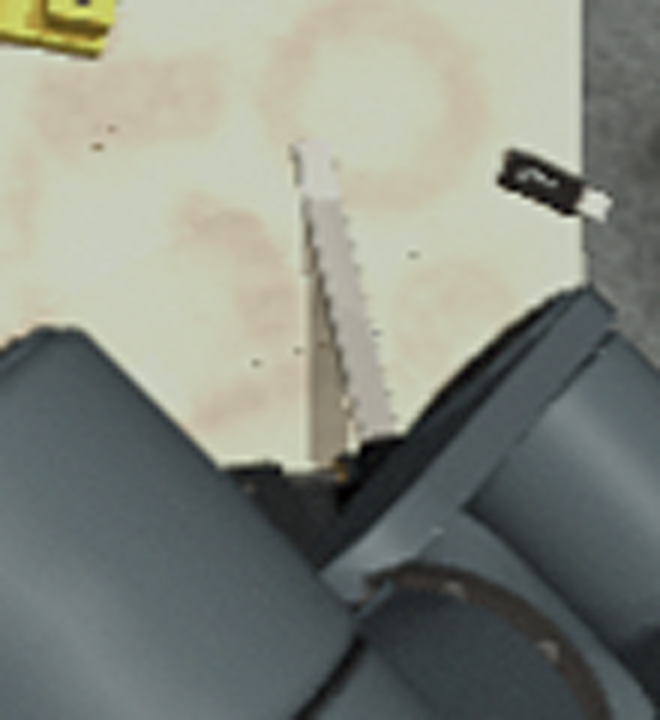

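```bash
python3 - <<'E'
from h import *
c=load('top'); f=lambda u,v:(340+u/6-.4,150+v/6-.4)
P=px2w(c,[f(315,140),f(322,197),f(376,432)],[.005,.005,.06]);print(P)
o,r=st();d=P[0]-o['position'];print('ahead',d@r[:,0],'lat',d@r[:,1], (P[1]-o['position'])@r[:,0])
E
```

```text
[[ 0.66029054 -0.30739261  0.005     ]
 [ 0.63394749 -0.31043637  0.005     ]
 [ 0.52112659 -0.3228716   0.06      ]]
t3.95 p [ 0.4714 -0.3332  0.0744] x [ 0.99  0.14 -0.  ] y [ 0.14  -0.99  -0.001] z [-0.     0.001 -1.   ] F [-0.  -0.2 -0.5] M [-0.09 -0.19 -0.08] w0.0178 q [-0.81  0.67  1.67  0.    0.8   0.62]
ahead 0.19061013255387607 lat 0.001111361350504905 0.164100711105943
```

Request:
send_rows(steps=[0.012,0,0,-0.05,0,0.012,0,0,-0.1,0,0.012,0.027,-0.029,-0.105,-0.18,0.012,0.054,-0.058,-0.105,-0.36,0.012,0.081,-0.087,-0.105,-0.54,0.012,0.108,-0.116,-0.105,-0.72,0.012,0.135,-0.145,-0.105,-0.9,0.012,0.162,-0.175,-0.105,-1.08])

```text
time: 4.95
position: [0.6069, -0.1358, 0.1787]
tool_rot: [0.818, 0.576, -0.001, -0.002]
ft_force: [-0.1, 0.3, -2.0]
grip_width: 0.0178
```

```bash
python3 - <<'E'
from h import *
tool((0.607,-0.1375,0.18),1.69+np.pi/2)
E
```

```text
t4.95 p [ 0.6069 -0.1358  0.1787] x [0.337 0.942 0.001] y [ 0.942 -0.337 -0.003] z [-0.003  0.002 -1.   ] F [-0.1  0.3 -2. ] M [-0.08 -0.07  0.06] w0.0178 q [-0.4   0.57  1.48  0.    1.09 -0.06]
shift [-0.0015  0.0006 -0.0013]
jaw yaw -0.3435
turn -0.4627
```

Request:
send_rows(steps=[0.012,-0.001,0.001,0,-0.18,0.012,-0.001,0.001,0,-0.36,0.012,-0.001,0.001,0,-0.463,0.012,-0.001,0.001,0,-0.463])

```text
time: 5.45
position: [0.6067, -0.1367, 0.178]
tool_rot: [0.664, 0.748, -0.001, -0.003]
ft_force: [-0.0, 0.2, -3.2]
grip_width: 0.0178
```

```bash
python3 - <<'E'
from h import *
st()
shot('wrist','w5.png',None,1.4)
shot('top','t5.png',(180,130,360,280),4.4)
shot('scene','s5.png',(180,150,360,290),4.4)
E
```

```text
t5.45 p [ 0.6067 -0.1367  0.178 ] x [-0.119  0.993  0.003] y [ 0.993  0.119 -0.005] z [-0.005  0.003 -1.   ] F [-0.   0.2 -3.2] M [-0.09 -0.08 -0.05] w0.0178 q [-0.4   0.58  1.48  0.    1.09 -0.52]
```

View pics/w5.png

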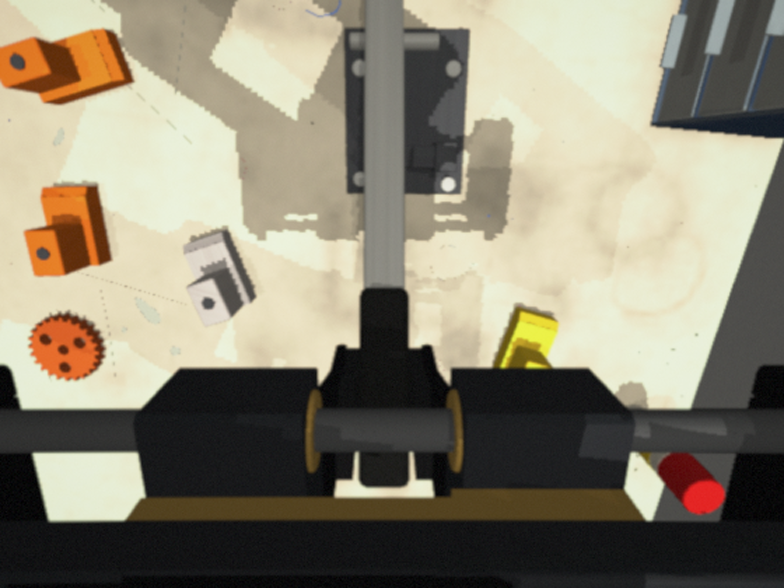

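View pics/t5.png

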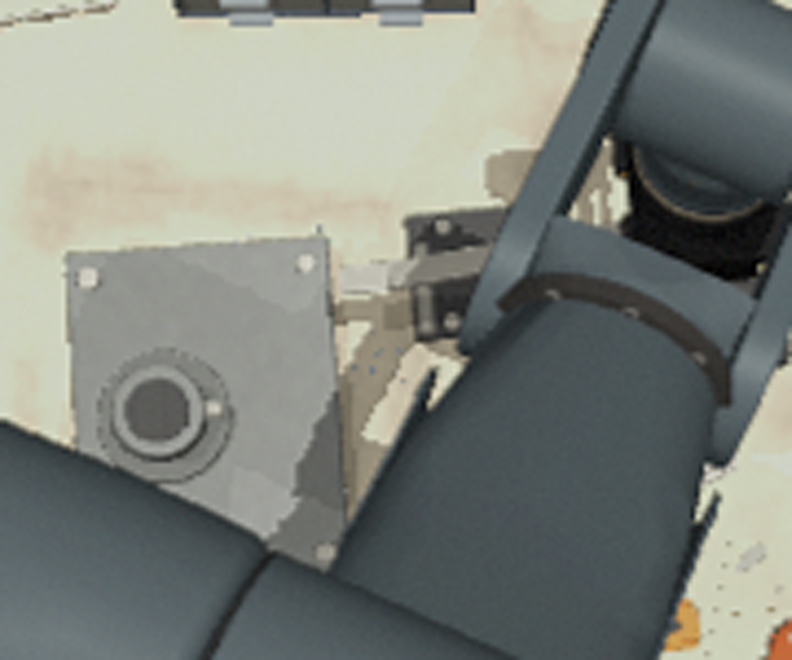

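View pics/s5.png

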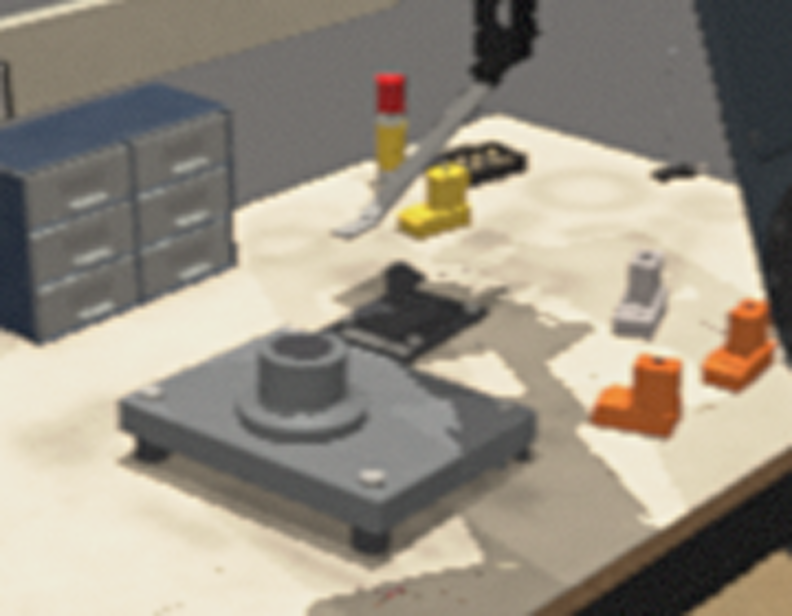

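```bash
python3 - <<'E'
from h import *
c=load('wrist')
P=px2w(c,np.array([(345.5,28),(469.5,29.5),(463,193.5),(347,193)])/1.4-.3,0.006);print(P.round(4))
for a,b in [(0,3),(1,2)]:
  d=P[a]-P[b];print(np.arctan2(d[1],d[0]),np.hypot(*d[:2]))
for a,b in [(2,3),(1,0)]:
  d=P[a]-P[b];print(np.arctan2(d[1],d[0])+np.pi/2,np.hypot(*d[:2]))
yaw=1.69; X=np.array([np.sin(yaw),-np.cos(yaw)]);Y=np.array([np.cos(yaw),np.sin(yaw)])
m=P.mean(0)[:2]; print('origin',m-.008*X+.0435*Y)
p=cloud(c)
q=[p[v,274] for v in (5,40,80,120,160,190)]
for a in q: print(a.round(4))
d=q[-1]-q[0];print('tilt',np.arctan2(d[2],np.hypot(d[0],d[1])),'yaw',np.arctan2(-d[1],-d[0]))
t=load('top'); T=px2w(t,[(180+342/4.4-.4,130+278/4.4-.4)],0.178-0.0748+.0025);print('tip',T)
o,r=st(); print((T[0]-o['position'])@r)
E
```

```text
[[ 0.5641  0.0136  0.006 ]
 [ 0.6419  0.0218  0.006 ]
 [ 0.6548 -0.0787  0.006 ]
 [ 0.5747 -0.0878  0.006 ]]
1.6745133922560491 0.10197775371689198
1.6976257356481237 0.10136646501165462
1.6842915464908796 0.08059084568303969
1.6764260597103235 0.07824452812423853
origin [0.59575674 0.00945361]
[ 0.5907 -0.0011  0.1188]
[ 0.593  -0.0207  0.1272]
[ 0.5957 -0.0427  0.1378]
[ 0.5982 -0.0639  0.1476]
[ 0.6007 -0.0847  0.1556]
[ 0.6025 -0.0999  0.1619]
tilt 0.4081473369751007 yaw 1.689879166029437
tip [[0.58394754 0.05255293 0.1057    ]]
t5.60 p [ 0.6072 -0.137   0.1784] x [-0.118  0.993  0.003] y [ 0.993  0.118 -0.004] z [-0.004  0.002 -1.   ] F [-1.2 -0.4 -3.1] M [-0.14 -0.22  0.07] w0.0174 q [-0.4   0.58  1.48  0.    1.09 -0.52]
[ 0.19079593 -0.00043881  0.07316754]
```

Request:
send_rows(steps=[0.012,0.004,0.001,0.04,0,0.012,0.004,0.001,0.07,0,0.012,0.004,0.001,0.085,0,0.012,0.004,0.001,0.091,0,0.012,0.004,0.001,0.091,0])

```text
time: 6.22
position: [0.6078, -0.133, 0.0878]
tool_rot: [0.664, 0.748, -0.0, -0.002]
ft_force: [0.1, -0.7, -2.0]
grip_width: 0.0177
```

```bash
python3 - <<'E'
from h import *
o,r=st()
shot('wrist','w6.png',None,1.4)
shot('top','t6.png',(230,150,330,220),7.8)
shot('scene','s6.png',(220,170,330,250),7)
E
```

```text
t6.22 p [ 0.6078 -0.133   0.0878] x [-0.118  0.993  0.002] y [ 0.993  0.118 -0.003] z [-0.003  0.002 -1.   ] F [ 0.1 -0.7 -2. ] M [-0.09 -0.13  0.01] w0.0177 q [-0.4   0.7   1.54  0.    0.91 -0.51]
```

View pics/t6.png

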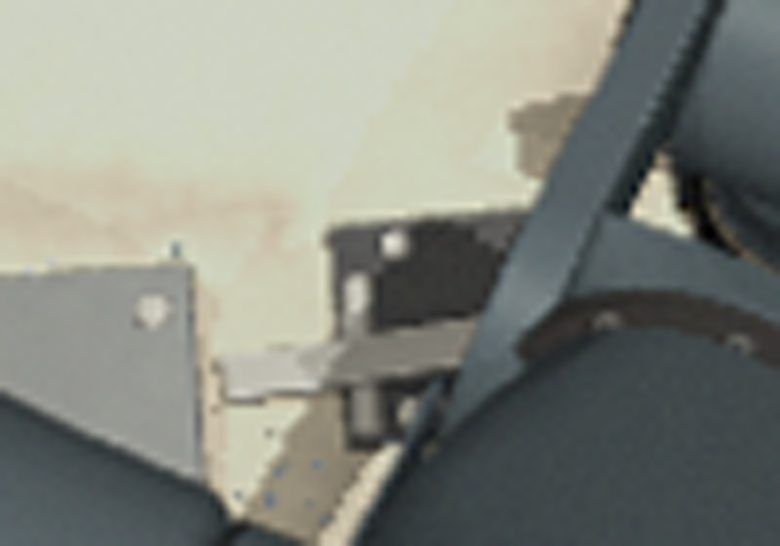

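View pics/s6.png

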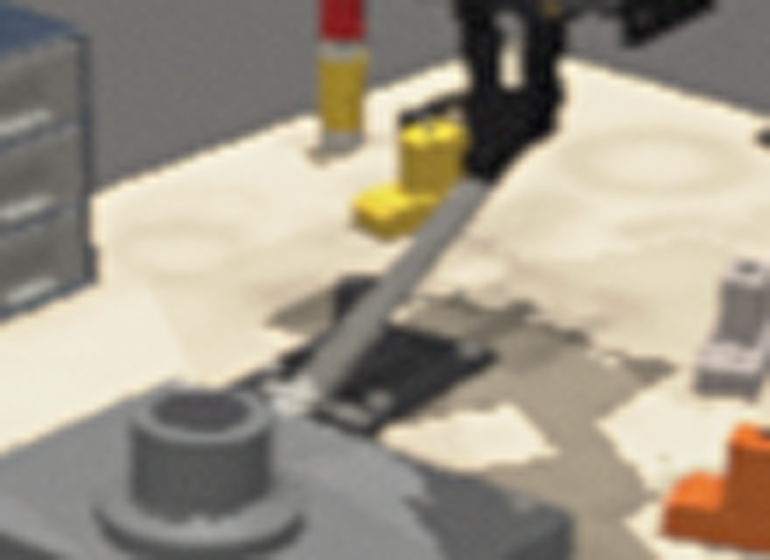

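View pics/w6.png

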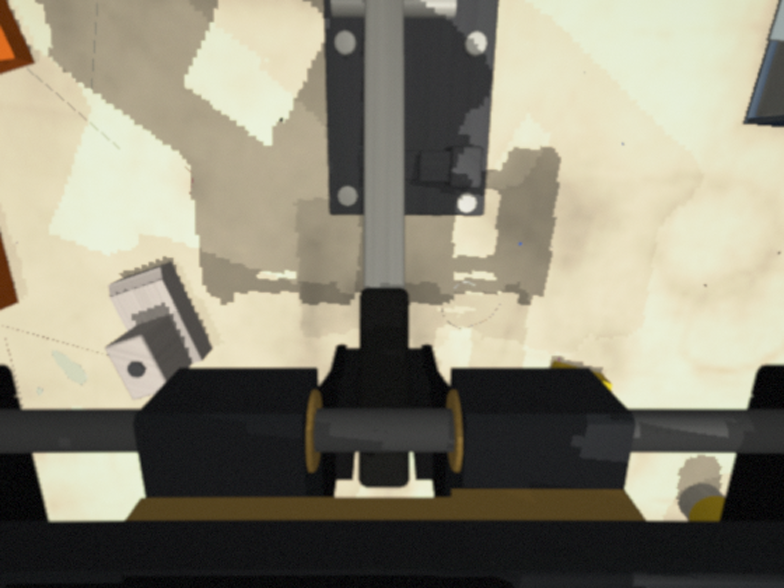

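```bash
python3 - <<'E'
from h import *
t=load('top'); f=lambda u,v:(230+u/7.8-.4,150+v/7.8-.4)
O=np.array([.5924,.0089]);yaw=1.69; X=np.array([np.sin(yaw),-np.cos(yaw)]);Y=np.array([np.cos(yaw),np.sin(yaw)])
def s(p): d=p[:2]-O; return (d@X).round(4),(d@Y).round(4)
P=px2w(t,[f(220,375),f(203,375),f(353,280),f(365,440),f(330,240)],[.017,.034,.0102,.0102,.006])
for p in P: print(p.round(4),s(p))
p=cloud(t)
for u in (259,261,264): print(u,p[198,u].round(4))
print(s(robot.get_obs()['position']))
w=load('wrist');P=px2w(w,np.array([(418,165),(365,165),(404,165)])/1.4-.3,[.03,.05,.05])
for p in P: print(p.round(4),s(p))
E
```

```text
[0.5843 0.0583 0.017 ] (np.float64(-0.0022), np.float64(0.05))
[0.5817 0.0628 0.034 ] (np.float64(-0.0042), np.float64(0.0547))
[0.6197 0.013  0.0102] (np.float64(0.0276), np.float64(0.0008))
[0.5632 0.0076 0.0102] (np.float64(-0.0292), np.float64(0.0022))
[0.6345 0.0216 0.006 ] (np.float64(0.0434), np.float64(0.0076))
259 [0.5836 0.0551 0.0161]
261 [0.5836 0.0496 0.017 ]
264 [0.5833 0.0413 0.0197]
(np.float64(-0.0012), np.float64(-0.1429))
[ 0.6145 -0.0578  0.03  ] (np.float64(0.014), np.float64(-0.0689))
[ 0.5916 -0.06    0.05  ] (np.float64(-0.009), np.float64(-0.0683))
[ 0.6074 -0.0581  0.05  ] (np.float64(0.0069), np.float64(-0.0683))
```

Request:
send_rows(steps=[0.012,0.001,0,0.005,0,0.012,0.003,0,0.0095,0,0.012,0.006,0,0.0095,0,0.012,0.01,0,0.0095,0,0.012,0.012,0,0.0095,0,0.012,0.012,0,0.0095,0])

```text
time: 7.12
position: [0.6068, -0.1209, 0.0792]
tool_rot: [0.664, 0.748, -0.0, -0.001]
ft_force: [0.6, -0.7, -2.4]
grip_width: 0.0177
```

```bash
python3 - <<'E'
from h import *
o,r=st()
shot('top','t7.png',(230,150,330,220),7.8)
t=load('top');p=cloud(t)
for u in (256,257,258,259,261,264): print(u,p[197,u].round(4),p[198,u].round(4))
E
```

```text
t7.12 p [ 0.6068 -0.1209  0.0792] x [-0.118  0.993  0.001] y [ 0.993  0.118 -0.001] z [-0.002  0.001 -1.   ] F [ 0.6 -0.7 -2.4] M [-0.1  -0.16  0.02] w0.0177 q [-0.38  0.7   1.56  0.    0.88 -0.5 ]
256 [0.5871 0.0638 0.01  ] [0.5852 0.0643 0.0041]
257 [0.5874 0.0612 0.0086] [0.585  0.0614 0.006 ]
258 [0.5879 0.0588 0.0055] [0.5853 0.0588 0.0041]
259 [0.5883 0.0562 0.0031] [0.5843 0.0555 0.0114]
261 [0.5883 0.0507 0.0036] [0.5853 0.0505 0.0047]
264 [0.5875 0.042  0.0097] [0.5854 0.0423 0.0052]
```

View pics/t7.png

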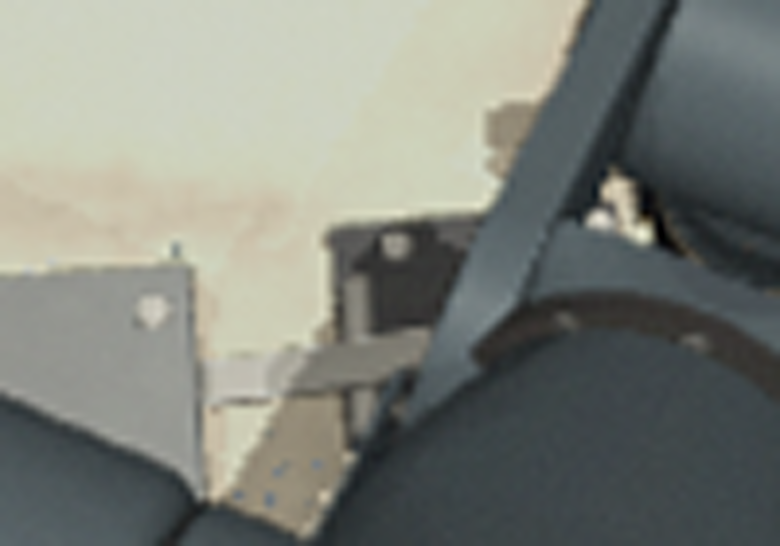

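Request:
send_rows(steps=[0.012,0.002,0,0.001,0,0.012,0.005,0,0.001,0,0.012,0.009,0,0.001,0,0.012,0.012,0,0.001,0,0.012,0.015,0,0.001,0,0.012,0.015,0,0.001,0])

```text
time: 7.92
position: [0.605, -0.1058, 0.0782]
tool_rot: [0.664, 0.748, -0.0, -0.001]
ft_force: [-0.2, -0.4, -2.3]
grip_width: 0.0179
```

```bash
python3 - <<'E'
from h import *
o,r=st()
shot('top','t8.png',(230,150,330,220),7.8)
w=shot('wrist','w8.png',None,1.4)
p=cloud(w)
q=[p[v,274] for v in (5,40,80,120,160,190)]
d=q[-1]-q[0];print('tilt',np.arctan2(d[2],np.hypot(d[0],d[1])),'yaw',np.arctan2(-d[1],-d[0]))
E
```

```text
t7.92 p [ 0.605  -0.1058  0.0782] x [-0.119  0.993  0.001] y [ 0.993  0.119 -0.001] z [-0.002  0.001 -1.   ] F [-0.2 -0.4 -2.3] M [-0.1  -0.13 -0.01] w0.0179 q [-0.36  0.7   1.57  0.    0.87 -0.47]
tilt 0.4105064427313145 yaw 1.688248655546159
```

View pics/t8.png

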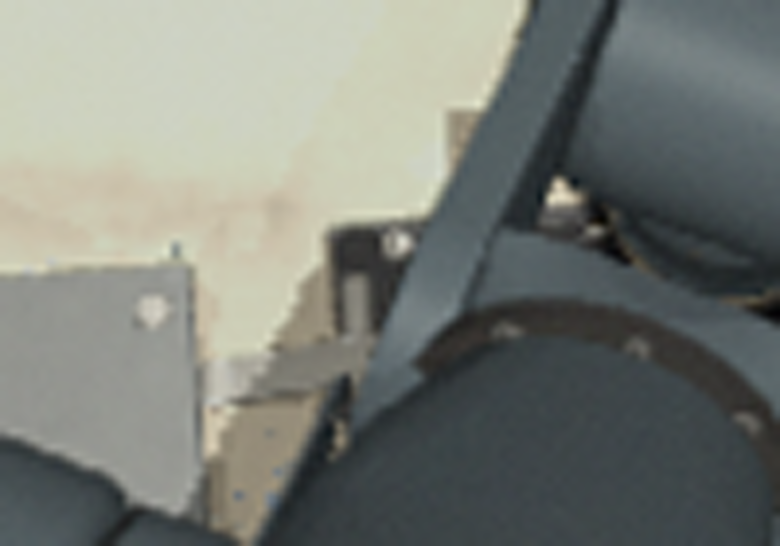

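View pics/w8.png

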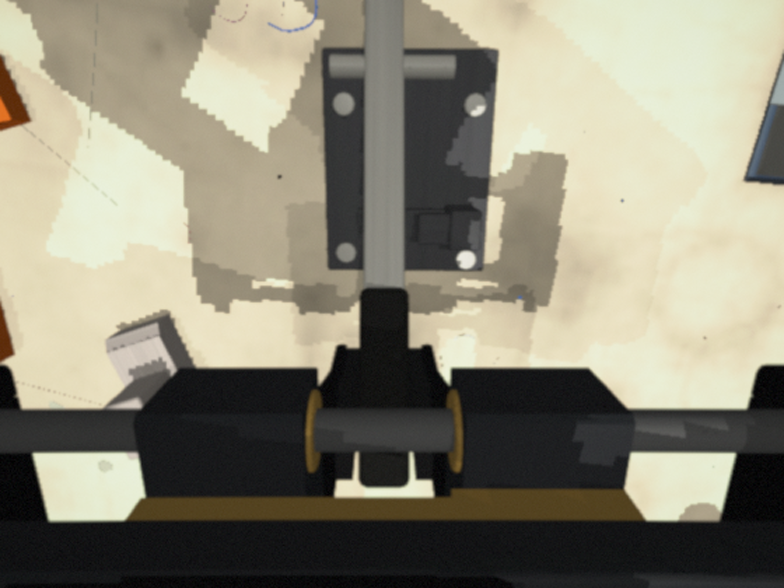

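```bash
python3 - <<'E'
from h import *
w=load('wrist')
P=px2w(w,np.array([(330,67),(455,66)])/1.4-.3,.0095); print(P.round(4), P.mean(0))
o,r=st(); d=P.mean(0)-o['position']; print(d@r)
E
```

```text
[[0.5679 0.0059 0.0095]
 [0.6231 0.0128 0.0095]] [0.59551612 0.00933101 0.0095    ]
t8.03 p [ 0.6052 -0.1062  0.0782] x [-0.118  0.993  0.001] y [ 0.993  0.118 -0.001] z [-0.001  0.001 -1.   ] F [-0.1 -0.1 -2.3] M [-0.11 -0.1   0.04] w0.0177 q [-0.36  0.7   1.57  0.    0.87 -0.47]
[0.11577844 0.00417186 0.06885906]
```

Request:
send_rows(steps=[0.012,0.002,0,0.001,0,0.012,0.004,0,0.003,0,0.012,0.002,0,0.009,0,0.012,-0.001,0,0.015,0,0.012,-0.003,0,0.02,0,0.012,-0.006,0,0.029,0,0.012,-0.0085,0,0.038,0,0.012,-0.0085,0,0.038,0])

```text
time: 9.02
position: [0.6065, -0.115, 0.0401]
tool_rot: [0.664, 0.748, 0.0, -0.001]
ft_force: [-0.8, -0.8, 7.0]
grip_width: 0.0175
```

```bash
cat > tilt.py <<'E'
from h import *
o,r=st()
w=shot('wrist','w_%d.png'%int(o['time']*100),None,1.4)
t=shot('top','t_%d.png'%int(o['time']*100),(180,140,330,250),5)
p=cloud(w)
q=np.array([p[v,274] for v in range(5,190,6)]); q=q[q[:,2]>0]
d=q[-1]-q[0];
l=np.hypot(*(q-q[0])[:,:2].T); k=np.polyfit(l,q[:,2],1)
print('tilt',np.arctan(k[0]),'top z at 60ahead..',q[0].round(4),q[-1].round(4),'yaw',np.arctan2(-d[1],-d[0]))
# base plane
T=cloud(t); 
E
python3 tilt.py; ls -t pics|head -2
```

```text
t9.03 p [ 0.6065 -0.115   0.0401] x [-0.118  0.993  0.001] y [ 0.993  0.118 -0.001] z [-0.001  0.001 -1.   ] F [-0.8 -0.8  7. ] M [-0.1   0.03 -0.01] w0.0175 q [-0.37  0.76  1.58  0.    0.8  -0.49]
tilt 0.19593767121117545 top z at 60ahead.. [0.5919 0.0119 0.0146] [ 0.6019 -0.0736  0.0324] yaw 1.6876378953604043
t_902.png
w_902.png
```

Request:
send_rows(steps=[0.012,-0.001,0,0.003,0,0.012,-0.002,0,0.006,0,0.012,-0.003,0,0.01,0,0.012,-0.004,0,0.014,0,0.012,-0.005,0,0.018,0,0.012,-0.005,0,0.018,0])

```text
time: 9.88
position: [0.6079, -0.1191, 0.0234]
tool_rot: [0.664, 0.748, 0.001, -0.0]
ft_force: [-0.6, 1.8, 8.5]
grip_width: 0.0178
```

```bash
python3 tilt.py; ls -t pics|head -2
```

```text
t9.88 p [ 0.6079 -0.1191  0.0234] x [-0.118  0.993  0.001] y [0.993 0.118 0.001] z [ 0.001  0.001 -1.   ] F [-0.6  1.8  8.5] M [ 0.49 -0.1   0.19] w0.0178 q [-0.37  0.79  1.58  0.    0.77 -0.49]
tilt 0.06297327757326843 top z at 60ahead.. [0.5937 0.0028 0.0176] [ 0.603  -0.0761  0.0229] yaw 1.6881789727621517
t_987.png
w_987.png
```

View pics/w_987.png

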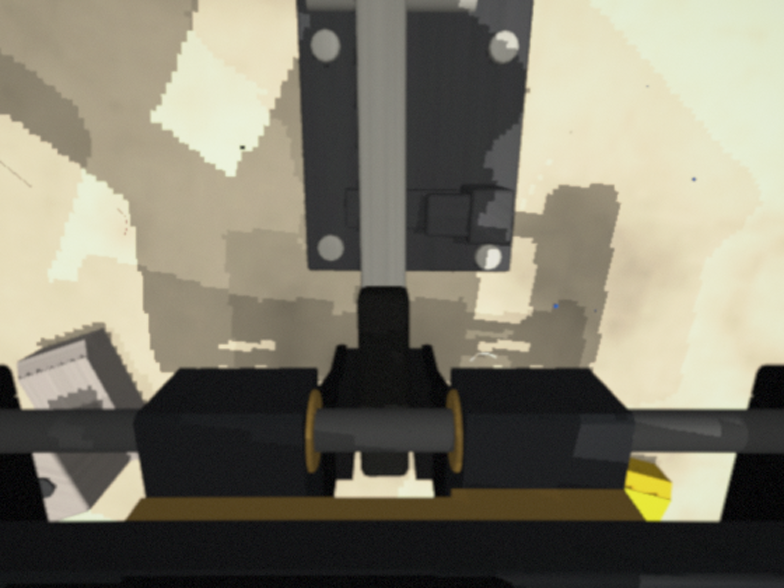

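View pics/t_987.png

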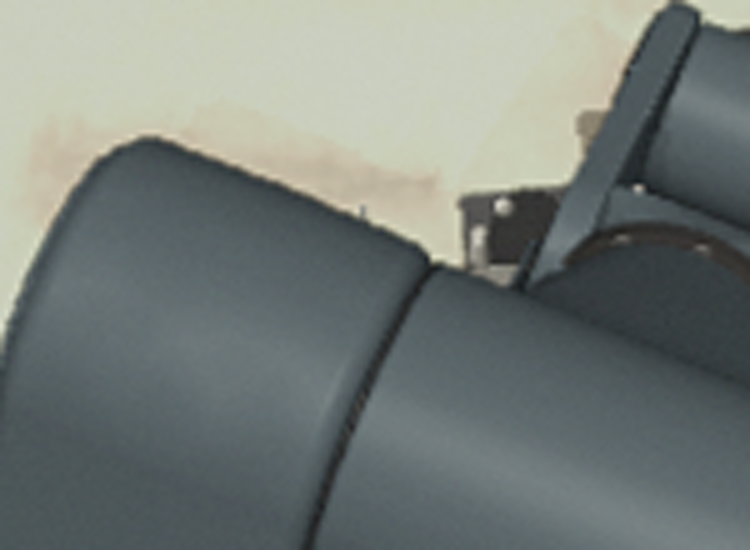

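Request:
send_rows(steps=[0.012,0,0,0.001,0,0.012,0,0,0.003,0,0.012,-0.001,0,0.004,0,0.012,-0.001,0,0.005,0,0.012,-0.001,0,0.005,0])

```text
time: 10.6
position: [0.6085, -0.1195, 0.0199]
tool_rot: [0.664, 0.748, 0.001, 0.0]
ft_force: [-1.3, 1.6, 11.0]
grip_width: 0.0177
```

```bash
python3 tilt.py; ls -t pics|head -2
```

```text
t10.60 p [ 0.6085 -0.1195  0.0199] x [-0.119  0.993  0.001] y [0.993 0.119 0.002] z [ 0.002  0.002 -1.   ] F [-1.3  1.6 11. ] M [0.5  0.16 0.21] w0.0177 q [-0.38  0.79  1.58  0.    0.77 -0.5 ]
tilt 0.03722140984382602 top z at 60ahead.. [0.5942 0.0017 0.0166] [ 0.6036 -0.0767  0.0189] yaw 1.689186323724896
t_1060.png
w_1060.png
```

Request:
send_rows(steps=[0.012,0,0.004,0.0005,-0.02,0.012,0,0.008,0.0005,-0.04,0.012,0,0.012,0.0005,-0.06,0.012,0.001,0.016,0.0005,-0.08,0.012,0.001,0.02,0.0005,-0.1,0.012,0.001,0.02,0.0005,-0.1])

```text
time: 11.45
position: [0.6252, -0.1165, 0.0198]
tool_rot: [0.624, 0.782, -0.001, -0.002]
ft_force: [-6.0, -3.0, 10.8]
grip_width: 0.0178
```

```bash
python3 tilt.py; ls -t pics|head -1
```

```text
t11.45 p [ 0.6252 -0.1165  0.0198] x [-0.222  0.975  0.002] y [ 0.975  0.222 -0.005] z [-0.005  0.001 -1.   ] F [-6.  -3.  10.8] M [-0.41  1.11  0.47] w0.0178 q [-0.36  0.81  1.53 -0.    0.81 -0.58]
tilt 0.042802829899853144 top z at 60ahead.. [0.5985 0.0023 0.0179] [ 0.6158 -0.0739  0.021 ] yaw 1.7932042796476162
t_1145.png
```

```bash
ls -t pics|head -2; cp pics/w_1145.png pics/a.png; python3 -c "
import cv2;im=cv2.imread('pics/w_1145.png')[0:320,250:600];cv2.imwrite('pics/a1.png',cv2.resize(im,None,fx=1.8,fy=1.8))"
```

```text
t_1145.png
w_1145.png
```

View pics/a1.png

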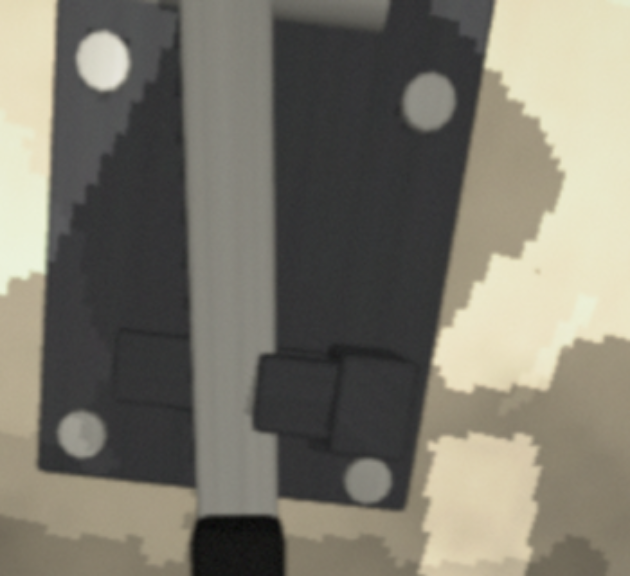

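Request:
send_rows(steps=[0.012,0,0.004,0.0005,-0.015,0.012,0,0.008,0.0005,-0.03,0.012,0,0.012,0.0005,-0.045,0.012,0.001,0.014,0.0005,-0.06,0.012,0.001,0.014,0.0005,-0.06])

```text
time: 12.18
position: [0.6353, -0.1136, 0.0198]
tool_rot: [0.598, 0.801, -0.004, -0.005]
ft_force: [-7.6, -5.7, 10.0]
grip_width: 0.0178
```

```bash
python3 tilt.py; python3 -c "
import cv2,glob,os
f=max(glob.glob('pics/w_*.png'),key=os.path.getmtime)
im=cv2.imread(f)[0:320,250:600];cv2.imwrite('pics/a2.png',cv2.resize(im,None,fx=1.8,fy=1.8))"
```

```text
t12.18 p [ 0.6353 -0.1136  0.0198] x [-0.284  0.959  0.003] y [ 0.959  0.284 -0.012] z [-0.012 -0.001 -1.   ] F [-7.6 -5.7 10. ] M [-0.79  1.36  0.64] w0.0178 q [-0.35  0.82  1.5  -0.01  0.83 -0.63]
tilt 0.13270396155799277 top z at 60ahead.. [0.601  0.0033 0.0173] [ 0.6232 -0.0718  0.0204] yaw 1.8581159439955024
```

View pics/a2.png

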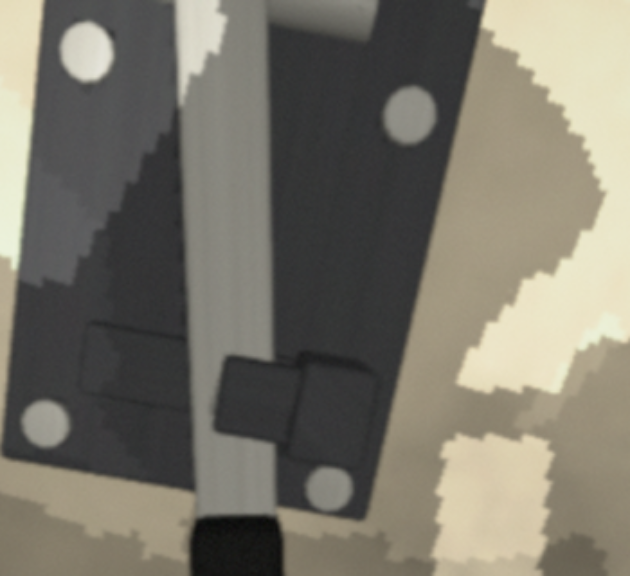

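Request:
send_rows(steps=[0.012,0,0.004,0.0005,-0.015,0.012,0,0.007,0.0005,-0.03,0.012,0,0.009,0.0005,-0.035,0.012,0,0.009,0.0005,-0.035])

```text
time: 12.78
position: [0.6384, -0.1126, 0.0196]
tool_rot: [0.583, 0.813, -0.008, -0.009]
ft_force: [-11.9, -6.3, 14.2]
grip_width: 0.0175
```

```bash
python3 tilt.py; python3 -c "
import cv2,glob,os
f=max(glob.glob('pics/w_*.png'),key=os.path.getmtime)
im=cv2.imread(f)[0:320,250:600];cv2.imwrite('pics/a3.png',cv2.resize(im,None,fx=1.8,fy=1.8))"
```

```text
t12.78 p [ 0.6384 -0.1126  0.0196] x [-0.321  0.947  0.006] y [ 0.947  0.321 -0.024] z [-0.025 -0.002 -1.   ] F [-11.9  -6.3  14.2] M [-1.08  2.03  0.24] w0.0175 q [-0.34  0.83  1.48 -0.01  0.86 -0.66]
tilt 0.1419917907855502 top z at 60ahead.. [0.5996 0.003  0.0174] [ 0.6248 -0.0716  0.0192] yaw 1.8965995080599876
```

View pics/a3.png

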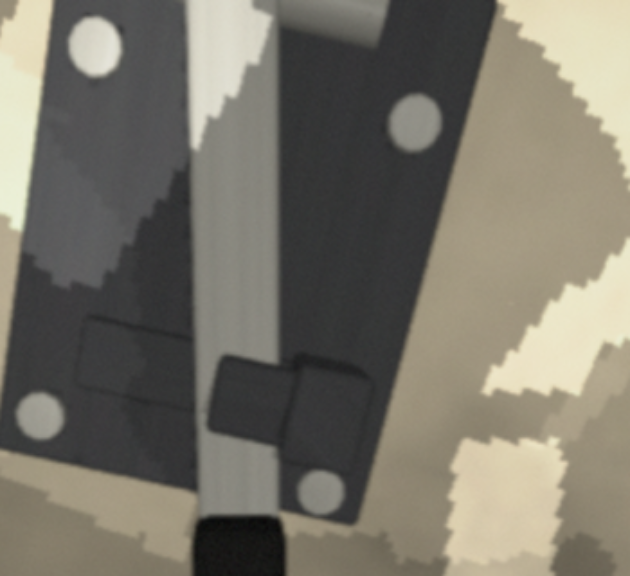

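Request:
send_rows(steps=[0.012,0,0,-0.002,0.01,0.012,0,0,-0.004,0.02,0.012,0,0,-0.005,0.03,0.012,0,0,-0.006,0.03,0.012,0,0,-0.006,0.03])

```text
time: 13.5
position: [0.6368, -0.1125, 0.0244]
tool_rot: [0.594, 0.804, -0.009, -0.011]
ft_force: [-5.6, -3.2, -0.3]
grip_width: 0.0182
```

```bash
python3 tilt.py; python3 -c "
import cv2,glob,os
f=max(glob.glob('pics/w_*.png'),key=os.path.getmtime)
im=cv2.imread(f)[0:320,250:600];cv2.imwrite('pics/a4.png',cv2.resize(im,None,fx=1.8,fy=1.8))"
```

```text
t13.50 p [ 0.6368 -0.1125  0.0244] x [-0.293  0.956  0.006] y [ 0.956  0.293 -0.028] z [-0.029 -0.002 -1.   ] F [-5.6 -3.2 -0.3] M [-0.72  0.66  0.57] w0.0182 q [-0.34  0.82  1.48 -0.02  0.87 -0.63]
tilt 0.1383299075748841 top z at 60ahead.. [0.6007 0.0055 0.0165] [ 0.6244 -0.0714  0.0228] yaw 1.8694470997852553
```

View pics/a4.png

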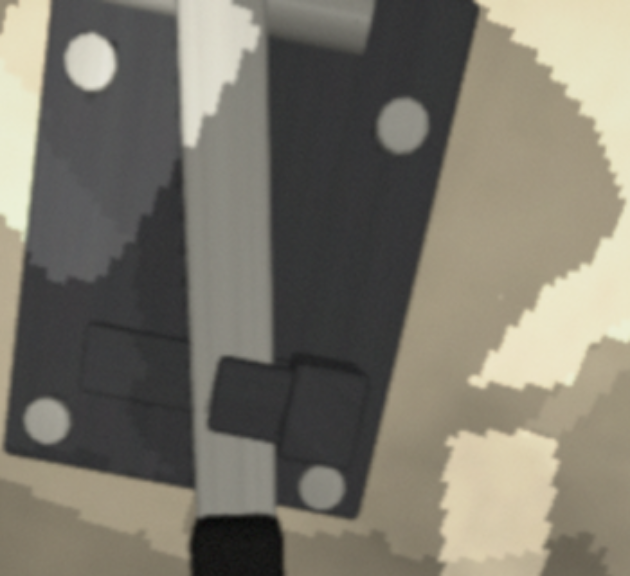

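Request:
send_rows(steps=[0.02,0,0,0,0,0.03,0,0,0,0,0.04,0,0,0,0,0.04,0,0,0,0])

```text
time: 14.1
position: [0.6375, -0.1123, 0.0245]
tool_rot: [0.595, 0.804, -0.009, -0.01]
ft_force: [0.9, 0.2, 1.2]
grip_width: 0.0378
```

```bash
python3 tilt.py; python3 -c "
import cv2,glob,os
f=max(glob.glob('pics/w_*.png'),key=os.path.getmtime)
im=cv2.imread(f);cv2.imwrite('pics/a5.png',im)"
```

```text
t14.10 p [ 0.6375 -0.1123  0.0245] x [-0.293  0.956  0.006] y [ 0.956  0.293 -0.027] z [-0.027 -0.002 -1.   ] F [0.9 0.2 1.2] M [-0.05 -0.12 -0.01] w0.0378 q [-0.34  0.82  1.48 -0.01  0.87 -0.63]
tilt 0.1489196740624958 top z at 60ahead.. [0.6015 0.0056 0.0171] [ 0.6251 -0.0713  0.0224] yaw 1.868629298136657
```

View pics/a5.png

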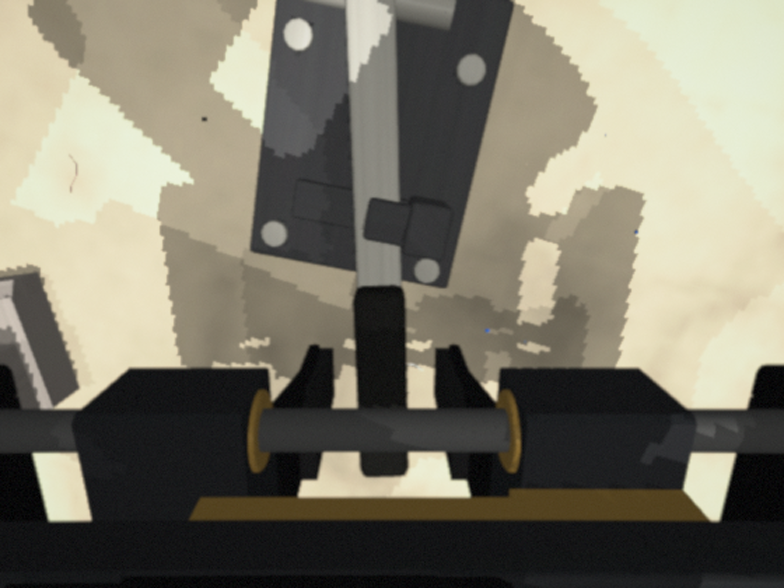

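Request:
send_rows(steps=[0.04,0,0,-0.03,0,0.04,0,0,-0.08,0,0.05,-0.03,-0.03,-0.13,0.05,0.06,-0.06,-0.07,-0.17,0.1,0.06,-0.08,-0.11,-0.19,0.1,0.06,-0.1,-0.13,-0.19,0.1,0.06,-0.1,-0.13,-0.19,0.1])

```text
time: 15.08
position: [0.5468, -0.2475, 0.2181]
tool_rot: [0.635, 0.772, -0.01, -0.009]
ft_force: [0.2, 0.7, 0.3]
grip_width: 0.0596
```

```bash
python3 - <<'E'
from h import *
st()
shot('wrist','w20.png',None,1.4)
shot('top','t20.png',(180,130,360,280),4.4)
shot('scene','s20.png',(180,150,360,290),4.4)
E
```

```text
t15.07 p [ 0.5468 -0.2475  0.2181] x [-0.193  0.981  0.002] y [ 0.981  0.193 -0.027] z [-0.027 -0.003 -1.   ] F [0.2 0.7 0.3] M [-0.01 -0.15 -0.01] w0.0596 q [-0.6   0.51  1.48 -0.02  1.17 -0.79]
```

View pics/w20.png

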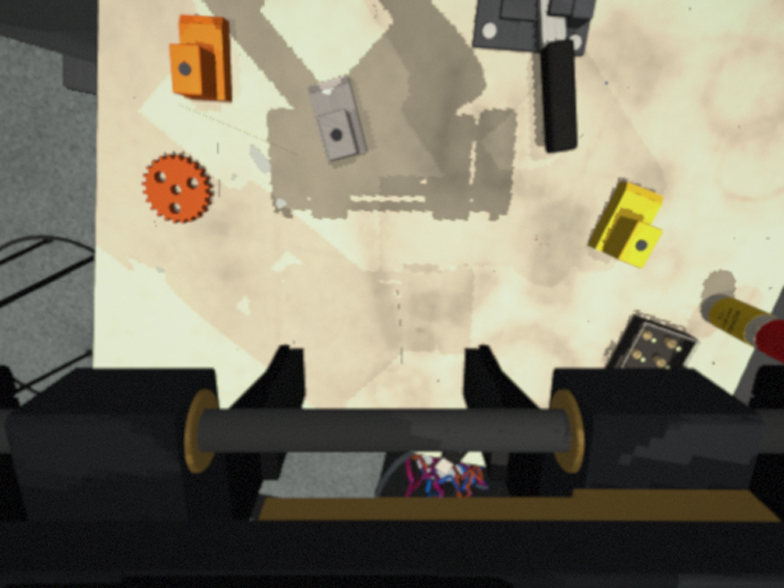

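View pics/s20.png

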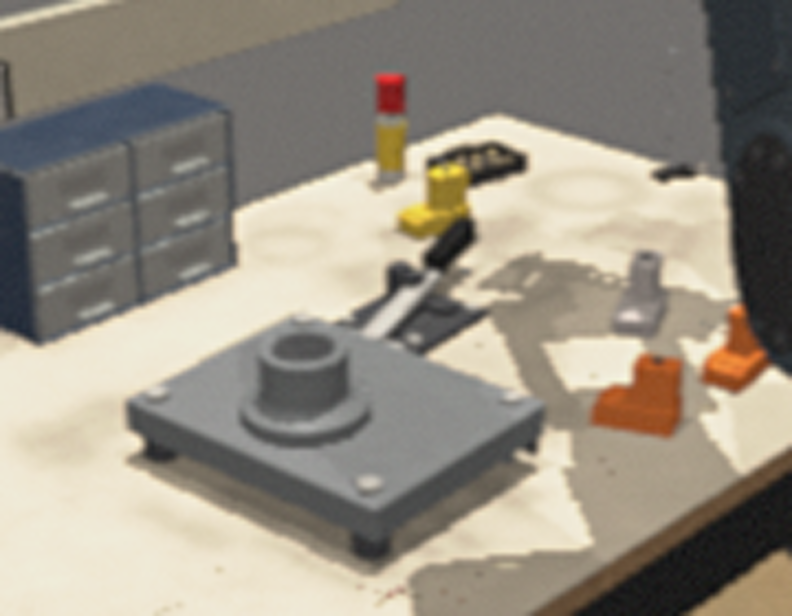

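View pics/t20.png

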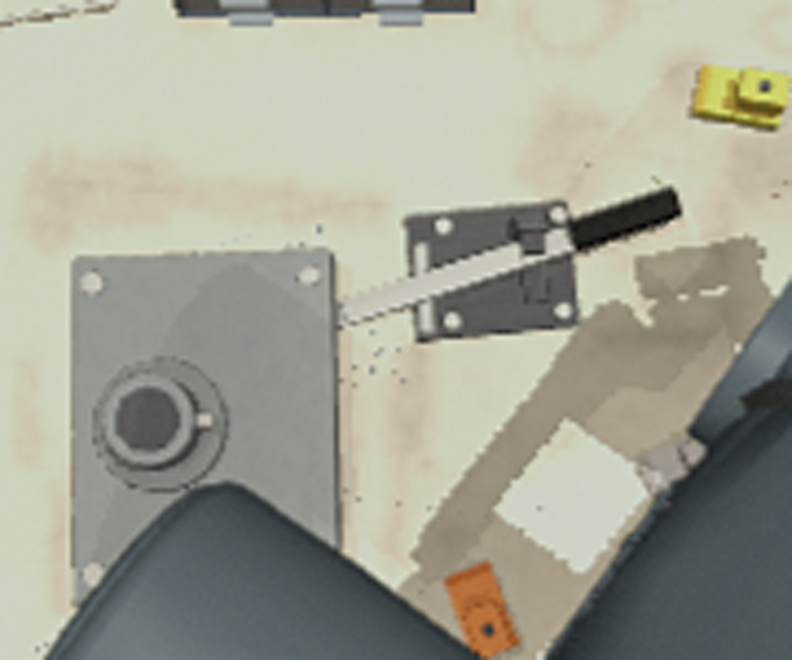

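```bash
python3 - <<'E'
from h import *
w=load('wrist'); save(w,'w20c.png',(205,45,275,125),9)
E
```

```text
(no output)
```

View pics/w20c.png

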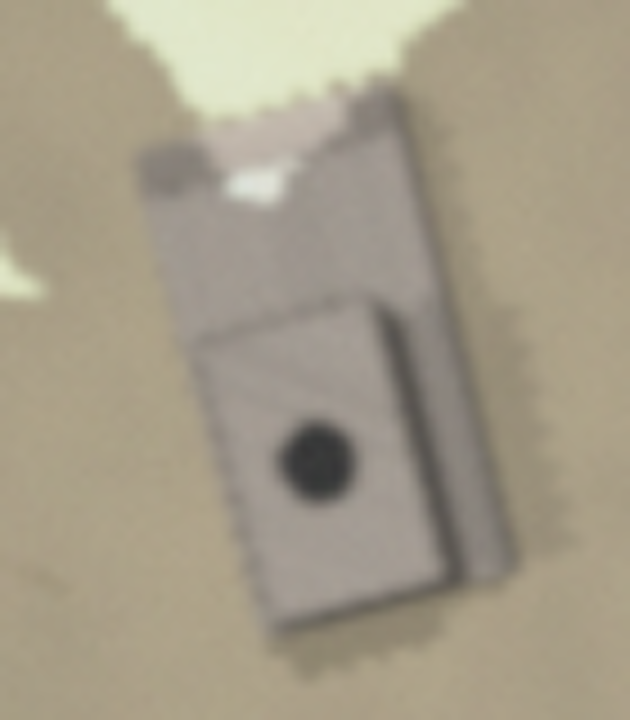

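```bash
python3 - <<'E'
from h import *
w=load('wrist'); f=lambda u,v:(205+u/9-.45,45+v/9-.45)
P=px2w(w,[f(197,343),f(372,300),f(445,580),f(278,625),f(317,461)],.046);print(P.round(4))
N=px2w(w,[f(143,165),f(392,92)],.013);print(N.round(4))
for a,b in [(0,3),(1,2)]:
  d=P[a]-P[b];print(np.arctan2(d[1],d[0]),np.hypot(*d[:2]))
d=N.mean(0)-P[4];print('yaw',np.arctan2(d[1],d[0]),np.hypot(*d[:2]))
p=cloud(w);print(p[95,240],p[60,240])
t=load('top');
yaw=1.815
tool((*P[4][:2],0.2),yaw+np.pi/2)
E
```

```text
[[ 0.4797 -0.1565  0.046 ]
 [ 0.4968 -0.1489  0.046 ]
 [ 0.509  -0.1746  0.046 ]
 [ 0.4924 -0.1826  0.046 ]
 [ 0.4938 -0.1655  0.046 ]]
[[ 0.4654 -0.138   0.013 ]
 [ 0.4916 -0.1253  0.013 ]]
2.0236341510075757 0.029022472074043522
2.0137588217265954 0.02847685916445683
yaw 1.9957803195477477 0.03714002499880072
[ 0.49403628 -0.16478649  0.04713733] [ 0.48456228 -0.13173953  0.01436694]
t15.22 p [ 0.5477 -0.2448  0.217 ] x [-0.196  0.981  0.004] y [ 0.98   0.196 -0.028] z [-0.028 -0.001 -1.   ] F [0.3 0.4 1.1] M [-0.06 -0.14 -0.04] w0.0595 q [-0.6   0.51  1.48 -0.02  1.17 -0.79]
shift [ 0.0883 -0.0368  0.0184]
jaw yaw 0.1978
turn -0.0465
```

Request:
send_rows(steps=[0.06,0.03,-0.012,0.02,-0.08,0.06,0.06,-0.024,0.05,-0.16,0.06,0.088,-0.035,0.08,-0.245,0.06,0.088,-0.035,0.1,-0.245,0.06,0.088,-0.035,0.115,-0.245,0.06,0.088,-0.035,0.115,-0.245])

```text
time: 15.98
position: [0.4929, -0.1648, 0.1023]
tool_rot: [0.534, 0.845, -0.008, -0.013]
ft_force: [-0.3, 0.6, -0.4]
grip_width: 0.0601
```

```bash
python3 - <<'E'
from h import *
st()
shot('wrist','w21.png',None,1.4)
E
```

```text
t15.97 p [ 0.4929 -0.1648  0.1023] x [-0.429  0.903  0.013] y [ 0.903  0.429 -0.027] z [-0.03  0.   -1.  ] F [-0.3  0.6 -0.4] M [ 0.02 -0.12  0.03] w0.0601 q [-0.53  0.58  1.78 -0.02  0.81 -0.96]
```

View pics/w21.png

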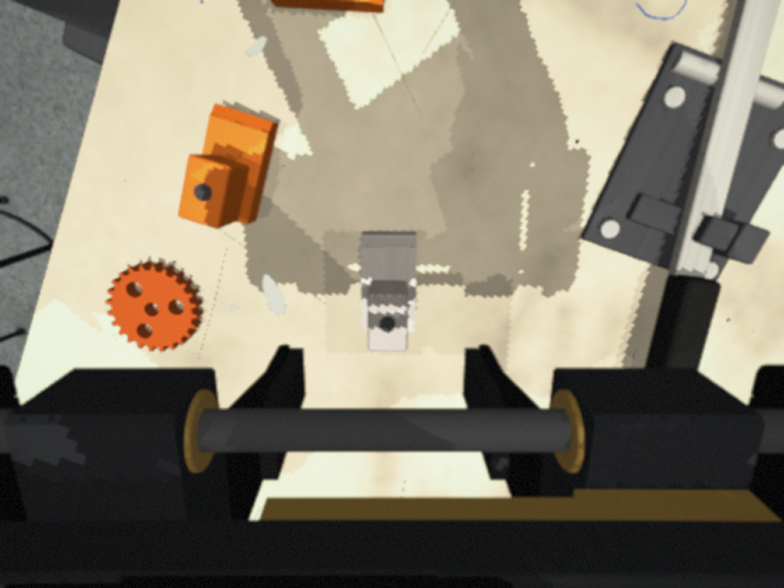

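```bash
python3 - <<'E'
from h import *
w=load('wrist')
P=px2w(w,np.array([(387,323),(361,233),(416,233)])/1.4-.3,[.046,.013,.013]);print(P.round(4))
o,r=st()
print(((P-o['position'])@r).round(4))
tool((P[0][0],P[0][1],0.022))
d=P[1:].mean(0)-P[0];print(np.arctan2(d[1],d[0]),np.arctan2(r[1,0],r[0,0]),np.hypot(*d[:2]))
E
```

```text
[[ 0.4935 -0.1654  0.046 ]
 [ 0.4633 -0.1362  0.013 ]
 [ 0.49   -0.1234  0.013 ]]
t16.02 p [ 0.4935 -0.1654  0.1031] x [-0.429  0.903  0.011] y [ 0.903  0.429 -0.026] z [-0.028 -0.001 -1.   ] F [-0.7  0.4 -0.1] M [ 0.04 -0.14  0.02] w0.0596 q [-0.53  0.58  1.78 -0.02  0.81 -0.96]
[[-0.0007  0.0015  0.0571]
 [ 0.0383 -0.0123  0.0909]
 [ 0.0384  0.0172  0.0901]]
t16.02 p [ 0.4935 -0.1654  0.1031] x [-0.429  0.903  0.011] y [ 0.903  0.429 -0.026] z [-0.028 -0.001 -1.   ] F [-0.7  0.4 -0.1] M [ 0.04 -0.14  0.02] w0.0596 q [-0.53  0.58  1.78 -0.02  0.81 -0.96]
shift [-0.0009  0.0021  0.0811]
jaw yaw 0.4433
2.0116382365276793 2.013834933975528 0.03941189158409664
```

Aligned within 1–2 mm. Descend and grip.

Request:
send_rows(steps=[0.06,0,0.001,0.03,0,0.06,-0.001,0.002,0.06,0,0.06,-0.001,0.002,0.075,0,0.06,-0.001,0.002,0.08,0,0.06,-0.001,0.002,0.08,0,0.015,-0.001,0.002,0.08,0,0.015,-0.001,0.002,0.08,0,0.015,-0.001,0.002,0.08,0], force=10)

```text
time: 17.02
position: [0.4937, -0.1656, 0.0235]
tool_rot: [0.534, 0.845, -0.008, -0.011]
ft_force: [0.9, 0.4, 0.6]
grip_width: 0.0376
```

Request:
send_rows(steps=[0.015,0,0,0,0,0.015,0,0,0,0], force=15)

```text
time: 17.27
position: [0.4938, -0.1657, 0.0236]
tool_rot: [0.534, 0.845, -0.008, -0.011]
ft_force: [-0.4, 1.2, 2.6]
grip_width: 0.0203
```

```bash
python3 - <<'E'
from h import *
st()
shot('wrist','w22.png',None,1.4)
shot('top','t22.png',(180,130,360,280),4.4)
E
```

```text
t17.27 p [ 0.4938 -0.1657  0.0236] x [-0.429  0.903  0.01 ] y [ 0.903  0.429 -0.025] z [-0.027 -0.001 -1.   ] F [-0.4  1.2  2.6] M [ 0.19 -0.27 -0.01] w0.0203 q [-0.53  0.72  1.82 -0.03  0.63 -0.95]
```

View pics/w22.png

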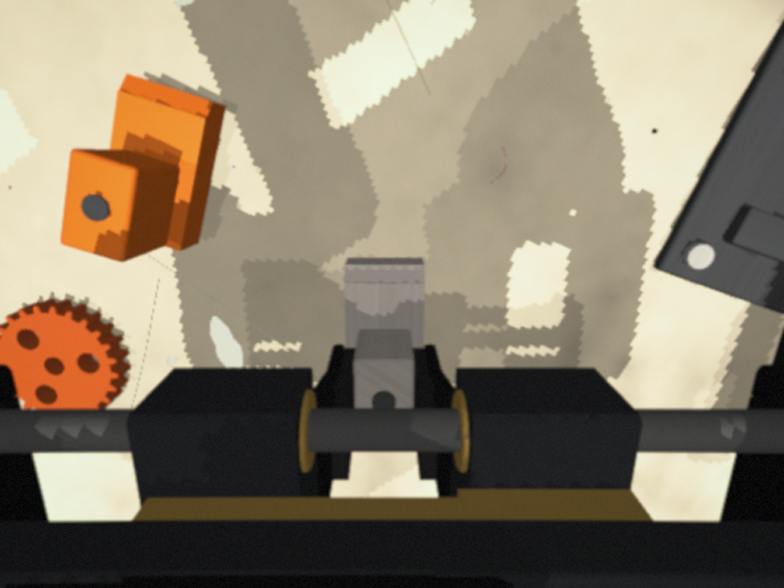

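View pics/t22.png

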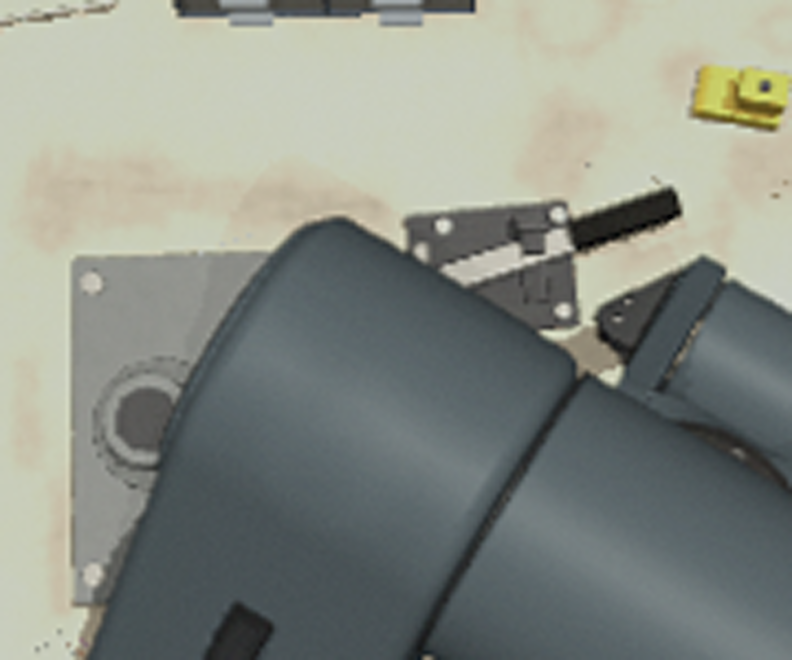

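```bash
python3 - <<'E'
from h import *
t=load('top'); f=lambda u,v:(180+u/4.4-.4,130+v/4.4-.4)
P=px2w(t,[f(331,250),f(341,546),f(70,258),f(73,604)],[.044,.044,.041,.041]);print(P.round(4))
d=P[0]-P[1];yw=np.arctan2(d[1],d[0])+np.pi/2;print('front yaw',yw)
d=P[2]-P[3];print('rear yaw',np.arctan2(d[1],d[0])+np.pi/2,np.hypot(*d[:2]))
d=P[0]-P[2];print('side',np.arctan2(d[1],d[0])+np.pi, np.hypot(*d[:2]))
X=np.array([np.sin(yw),-np.cos(yw)]);print('mid front',P[0][:2]-.105*X)
p=cloud(t)
m=(p[...,2]>.033)&(p[...,2]<.055)&(p[...,0]>.44)&(p[...,0]<.63)&(p[...,1]>.06)&(p[...,1]<.21)
q=p[m]; A=np.c_[q[:,:2],np.ones(len(q))]; print(np.linalg.lstsq(A,q[:,2],rcond=None)[0],len(q))
E
```

```text
[[0.6106 0.0648 0.044 ]
 [0.4317 0.0541 0.044 ]
 [0.6037 0.2239 0.041 ]
 [0.3945 0.2137 0.041 ]]
front yaw 1.630471855761548
rear yaw 1.6197109955678863 0.20941729726659808
side 1.6142504906588562 0.1592573964262301
mid front [0.50578822 0.05854592]
[-0.01386967 -0.02398062  0.05486157] 1102
```

Request:
send_rows(steps=[0.015,0,0,-0.04,0,0.015,0.01,0.006,-0.08,0.05,0.015,0.04,0.024,-0.097,0.17,0.015,0.08,0.047,-0.097,0.3,0.015,0.11,0.065,-0.097,0.392,0.015,0.129,0.076,-0.097,0.392,0.015,0.129,0.076,-0.097,0.392])

```text
time: 18.25
position: [0.5091, -0.0149, 0.1198]
tool_rot: [0.688, 0.726, -0.01, -0.01]
ft_force: [-0.5, 0.8, -0.6]
grip_width: 0.0201
```

```bash
python3 - <<'E'
from h import *
st()
shot('wrist','w23.png',None,1.4)
E
```

```text
t18.25 p [ 0.5091 -0.0149  0.1198] x [-0.054  0.999  0.   ] y [ 0.998  0.054 -0.029] z [-0.029 -0.001 -1.   ] F [-0.5  0.8 -0.6] M [-0.06 -0.07 -0.04] w0.0201 q [-0.24  0.54  1.8  -0.01  0.83 -0.29]
```

View pics/w23.png

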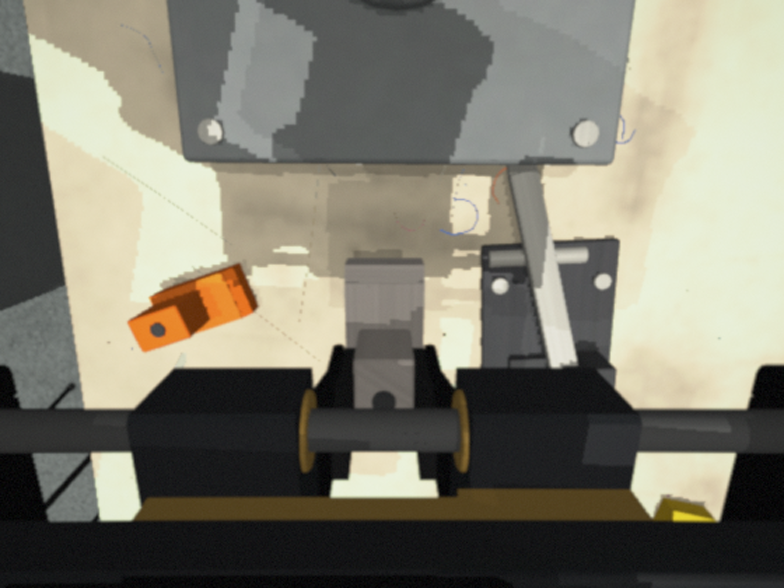

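```bash
python3 - <<'E'
from h import *
w=load('wrist'); save(w,'w23a.png',(120,85,180,125),12); save(w,'w23b.png',(390,85,450,125),12)
E
```

```text
(no output)
```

View pics/w23a.png

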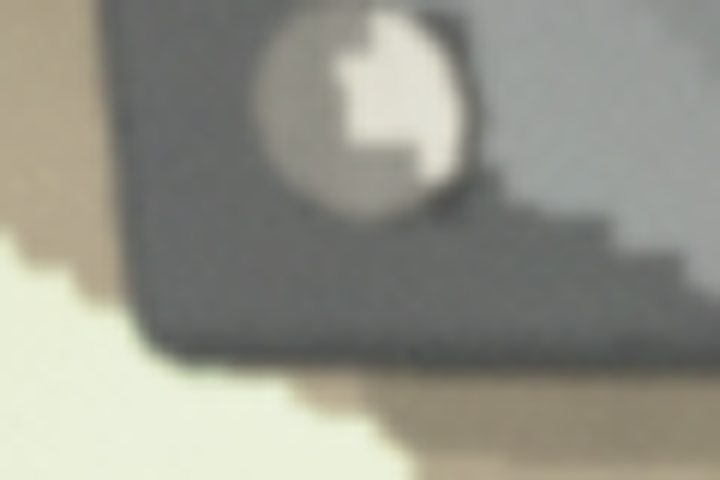

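View pics/w23b.png

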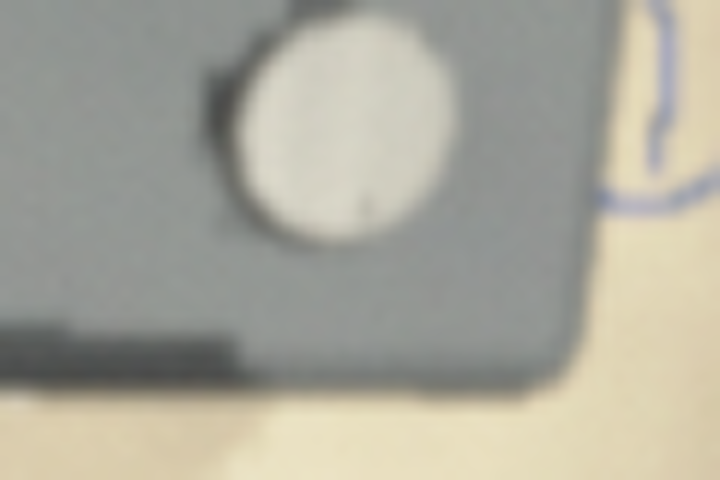

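```bash
python3 - <<'E'
from h import *
w=load('wrist'); h_=.46
a=lambda u,v:(120+u/12-h_,85+v/12-h_); b=lambda u,v:(390+u/12-h_,85+v/12-h_)
P=px2w(w,[a(137,350),b(578,375),a(362,112),b(345,128)],[.044,.044,.045,.045])
o,r=st()
for i in (0,2):
  d=P[i+1]-P[i]; yw=np.arctan2(d[1],d[0])+np.pi/2
  print(P[i:i+2].round(4),'len',np.hypot(*d[:2]),'yaw',yw,'mid',P[i:i+2].mean(0).round(4), 'toolframe',((P[i:i+2].mean(0)-o['position'])@r).round(4))
p=cloud(w)
for (u,v) in [(150,108),(220,110),(280,112),(340,112),(420,112),(200,60),(380,60)]: print(p[v,u].round(4))
N=px2w(w,np.array([(346,261),(424,261),(384,400)])/1.4-.3,[.109,.109,.142]); print('nose in tool',((N-o['position'])@r).round(4))
print('tool yaw',np.arctan2(r[1,0],r[0,0]))
E
```

```text
t18.30 p [ 0.5094 -0.0159  0.1198] x [-0.053  0.999 -0.   ] y [ 0.998  0.053 -0.028] z [-0.028 -0.002 -1.   ] F [-0.9  0.2 -0.3] M [ 0.01 -0.19  0.02] w0.0198 q [-0.25  0.54  1.79 -0.01  0.83 -0.29]
[[0.4054 0.0554 0.044 ]
 [0.6129 0.0651 0.044 ]] len 0.20768471198438482 yaw 1.617590354140133 mid [0.5091 0.0602 0.044 ] toolframe [0.0761 0.0059 0.0757]
[[0.4194 0.0689 0.045 ]
 [0.5974 0.0773 0.045 ]] len 0.17813095143308774 yaw 1.6179268833064553 mid [0.5084 0.0731 0.045 ] toolframe [0.089  0.0058 0.0747]
[0.4187 0.0598 0.044 ]
[0.4666 0.0612 0.0445]
[0.5073 0.0621 0.0442]
[0.5476 0.0642 0.0444]
[0.6001 0.0669 0.0456]
[0.4531 0.0918 0.0434]
[0.5695 0.0973 0.0447]
nose in tool [[ 0.0414 -0.0143  0.0112]
 [ 0.0415  0.0149  0.0104]
 [ 0.0017 -0.0001 -0.0222]]
tool yaw 1.6238259059403426
```

Request:
send_rows(steps=[0.015,0.007,0.003,0.03,0.006,0.015,0.0135,0.006,0.06,0.006,0.015,0.0135,0.006,0.08,0.006,0.015,0.0135,0.006,0.09,0.006,0.015,0.0135,0.006,0.094,0.006,0.015,0.0135,0.006,0.0945,0.006])

```text
time: 19.05
position: [0.5124, -0.0027, 0.0254]
tool_rot: [0.69, 0.723, -0.01, -0.009]
ft_force: [-0.3, -0.4, -1.2]
grip_width: 0.0199
```

```bash
python3 - <<'E'
from h import *
o,r=st()
w=shot('wrist','w24.png',None,1.4)
print('tool yaw',np.arctan2(r[1,0],r[0,0]))
E
```

```text
t19.05 p [ 0.5124 -0.0027  0.0254] x [-0.047  0.999 -0.001] y [ 0.999  0.046 -0.027] z [-0.027 -0.002 -1.   ] F [-0.3 -0.4 -1.2] M [-0.07 -0.13  0.05] w0.0199 q [-0.22  0.71  1.84 -0.01  0.62 -0.25]
tool yaw 1.6173364535156667
```

View pics/w24.png

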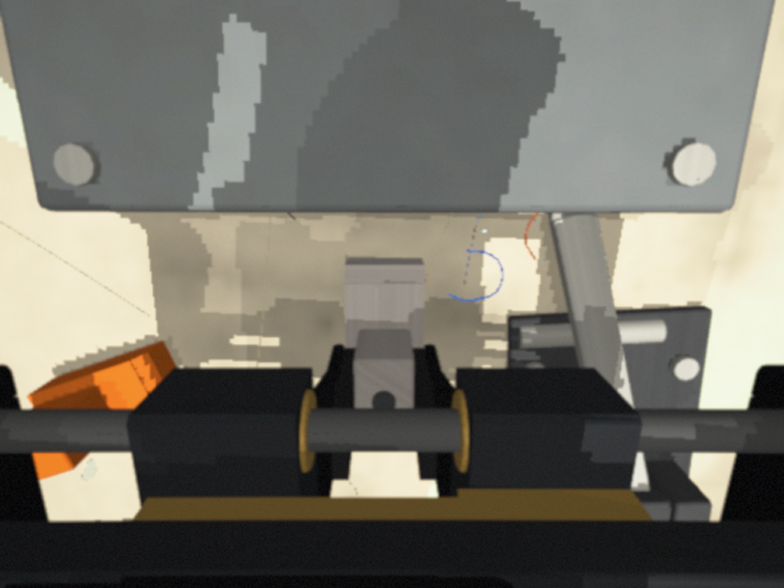

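```bash
python3 - <<'E'
from h import *
w=load('wrist')
P=px2w(w,np.array([(40,205),(737,206),(73,164),(692,163)])/1.4-.3,[.044,.044,.045,.045])
N=px2w(w,np.array([(346,261),(424,261)])/1.4-.3,.0145)
yw=1.618;Y=np.array([np.cos(yw),np.sin(yw)]);X=np.array([np.sin(yw),-np.cos(yw)])
for i in (0,2):
  d=P[i+1]-P[i];m=P[i:i+2].mean(0);print('yaw',np.arctan2(d[1],d[0])+np.pi/2,np.hypot(*d[:2]),m.round(4))
  e=N.mean(0)-m; print('nose rel mid: x',e[:2]@X,'y',e[:2]@Y)
d=N[1]-N[0];print('nose yaw',np.arctan2(d[1],d[0])+np.pi/2, N.round(4))
E
```

```text
yaw 1.617529867573306 0.2083502301660722 [0.5096 0.0612 0.044 ]
nose rel mid: x 0.00013126008372513963 y -0.023686554725804713
yaw 1.6183727406923665 0.17942108111768099 [0.5077 0.0733 0.045 ]
nose rel mid: x 0.0014064313302921238 y -0.035850385656746676
nose yaw 1.6220319039420767 [[0.4962 0.0368 0.0145]
 [0.5255 0.0383 0.0145]]
```

Request:
send_rows(steps=[0.015,0,-0.0005,0.0012,0,0.015,0.01,-0.0005,0.0012,0,0.015,0.018,-0.0005,0.0012,0,0.015,0.024,-0.0005,0.0012,0,0.015,0.03,-0.0005,0.0012,0,0.015,0.036,-0.0005,0.0012,0,0.015,0.04,-0.0005,0.0012,0,0.015,0.04,-0.0005,0.0012,0])

```text
time: 20.1
position: [0.5101, 0.0376, 0.0244]
tool_rot: [0.69, 0.724, -0.01, -0.009]
ft_force: [0.7, -0.2, -0.8]
grip_width: 0.02
```

```bash
python3 - <<'E'
from h import *
o,r=st()
w=shot('wrist','w25.png',None,1.4)
shot('scene','s25.png',(180,150,360,290),4.4)
print('tool yaw',np.arctan2(r[1,0],r[0,0]))
E
```

```text
t20.10 p [0.5101 0.0376 0.0244] x [-0.047  0.999 -0.001] y [ 0.999  0.047 -0.027] z [-0.027 -0.002 -1.   ] F [ 0.7 -0.2 -0.8] M [-0.05 -0.11 -0.03] w0.0200 q [-0.14  0.71  1.84 -0.01  0.62 -0.18]
tool yaw 1.6179683582944706
```

View pics/w25.png

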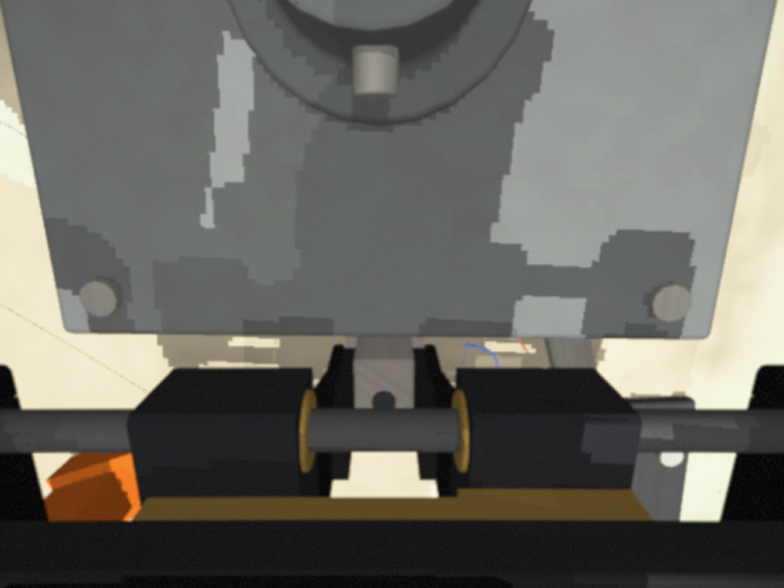

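Request:
send_rows(steps=[0.015,0.003,0,0,0,0.015,0.005,0,0,0,0.015,0.006,0,0,0,0.015,0.006,0,0,0])

```text
time: 20.7
position: [0.5099, 0.0433, 0.0244]
tool_rot: [0.69, 0.723, -0.01, -0.009]
ft_force: [0.2, -0.3, -1.4]
grip_width: 0.02
```

```bash
python3 - <<'E'
from h import *
o,r=st()
w=shot('wrist')
save(w,'w26.png',(220,215,330,300),7)
E
```

```text
t20.70 p [0.5099 0.0433 0.0244] x [-0.047  0.999 -0.001] y [ 0.999  0.047 -0.027] z [-0.027 -0.002 -1.   ] F [ 0.2 -0.3 -1.4] M [-0.09 -0.1  -0.01] w0.0200 q [-0.13  0.71  1.84 -0.01  0.62 -0.17]
```

View pics/w26.png

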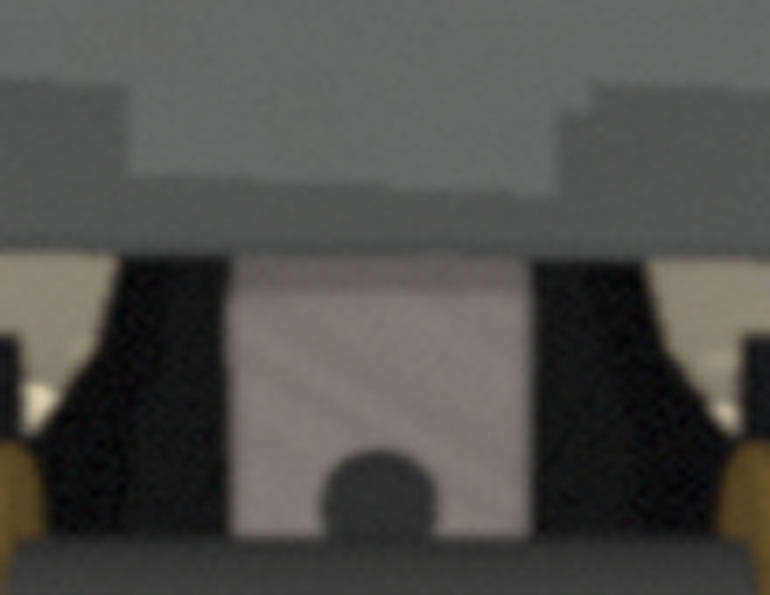

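Request:
send_rows(steps=[0.015,0.001,0,0.0005,0,0.015,0.002,0,0.0005,0,0.015,0.002,0,0.0005,0])

```text
time: 21.12
position: [0.5101, 0.0438, 0.0242]
tool_rot: [0.69, 0.724, -0.011, -0.008]
ft_force: [-0.9, -7.0, 1.3]
grip_width: 0.02
```

Request:
send_rows(steps=[0.015,0.001,0,0,0,0.015,0.001,0,0,0])

```text
time: 21.38
position: [0.5101, 0.0438, 0.0243]
tool_rot: [0.69, 0.724, -0.011, -0.008]
ft_force: [-0.8, -6.7, 0.4]
grip_width: 0.0198
```

```bash
python3 - <<'E'
from h import *
o,r=st()
w=shot('wrist')
save(w,'w27.png',(220,215,330,300),7)
E
```

```text
t21.38 p [0.5101 0.0438 0.0243] x [-0.049  0.999 -0.004] y [ 0.998  0.049 -0.027] z [-0.026 -0.005 -1.   ] F [-0.8 -6.7  0.4] M [-1.14  0.03  0.05] w0.0198 q [-0.13  0.71  1.84 -0.02  0.62 -0.16]
```

View pics/w27.png

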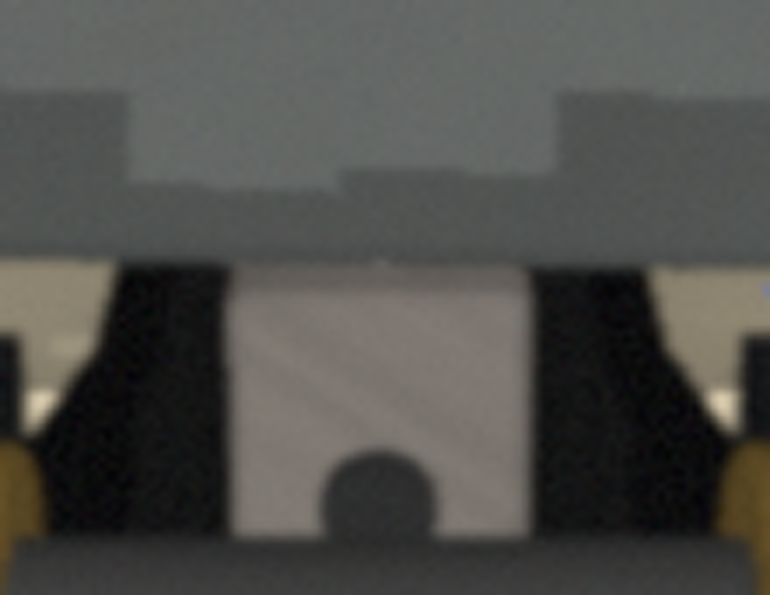

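Request:
send_rows(steps=[0.015,0,0,0.001,0,0.015,0,0,0.001,0,0.015,0,0,0.001,0])

```text
time: 21.8
position: [0.5102, 0.0435, 0.0237]
tool_rot: [0.689, 0.724, -0.011, -0.007]
ft_force: [-1.8, -4.0, 4.9]
grip_width: 0.0198
```

Request:
send_rows(steps=[0.022,0,0,0,0,0.03,0,0,0,0,0.04,0,0,0,0,0.045,0,0,0,0,0.045,0,0,0,0])

```text
time: 22.42
position: [0.5103, 0.0436, 0.0237]
tool_rot: [0.689, 0.724, -0.011, -0.007]
ft_force: [-0.7, 0.5, -0.3]
grip_width: 0.0438
```

```bash
python3 - <<'E'
from h import *
o,r=st()
w=shot('wrist')
save(w,'w28.png',(200,195,350,310),5)
E
```

```text
t22.43 p [0.5103 0.0436 0.0237] x [-0.049  0.999 -0.004] y [ 0.998  0.049 -0.026] z [-0.026 -0.006 -1.   ] F [-0.7  0.5 -0.3] M [-0.04 -0.12 -0.01] w0.0438 q [-0.13  0.72  1.84 -0.02  0.61 -0.16]
```

View pics/w28.png

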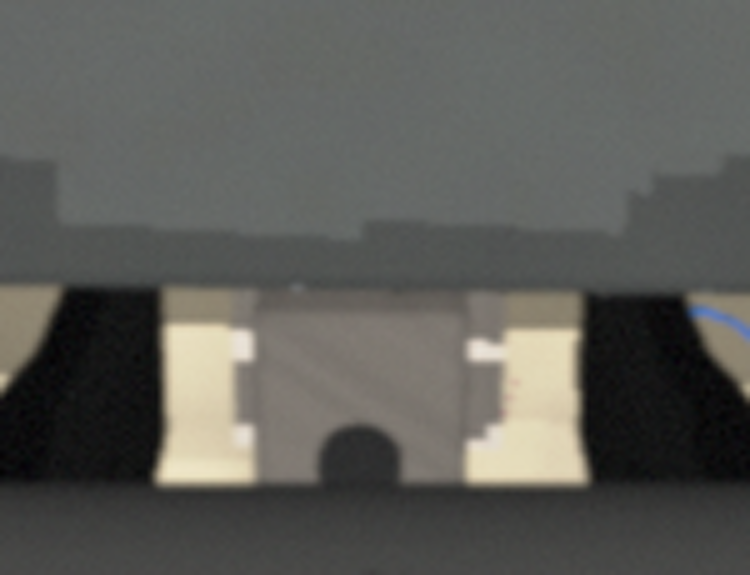

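Request:
send_rows(steps=[0.045,0,0,-0.03,0,0.045,0,0,-0.07,0,0.045,-0.03,0.02,-0.11,0,0.045,-0.08,0.05,-0.14,-0.06,0.045,-0.13,0.08,-0.14,-0.12,0.045,-0.16,0.1,-0.14,-0.2,0.045,-0.16,0.11,-0.14,-0.25,0.045,-0.16,0.11,-0.14,-0.25])

```text
time: 23.48
position: [0.6317, -0.1104, 0.1611]
tool_rot: [0.594, 0.804, -0.01, -0.009]
ft_force: [0.6, -0.0, -0.2]
grip_width: 0.0449
```

```bash
python3 - <<'E'
from h import *
o,r=st()
w=shot('wrist','w29.png',None,1.4)
shot('scene','s29.png',(180,150,360,290),4.4)
E
```

```text
t23.48 p [ 0.6317 -0.1104  0.1611] x [-0.293  0.956  0.002] y [ 0.956  0.293 -0.027] z [-0.026 -0.005 -1.   ] F [ 0.6 -0.  -0.2] M [ 0.02 -0.16 -0.02] w0.0449 q [-0.34  0.63  1.43 -0.02  1.11 -0.63]
```

View pics/w29.png

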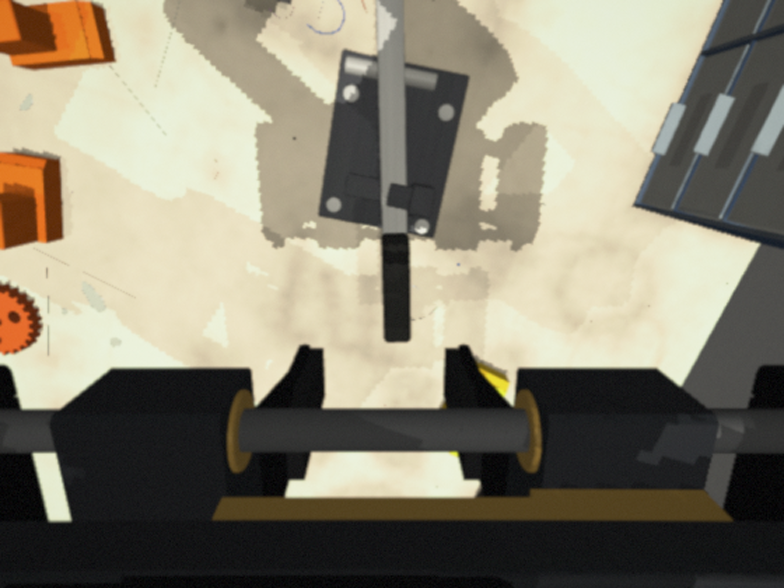

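View pics/s29.png

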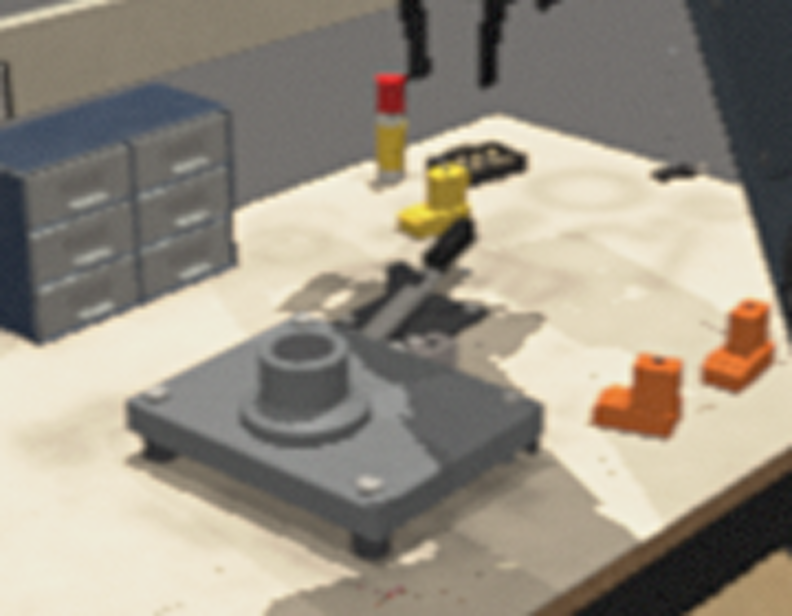

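```bash
python3 - <<'E'
from h import *
w=load('wrist');o,r=st()
P=px2w(w,np.array([(397.5,340),(395.5,235)])/1.4-.3,[.042,.037]);m=P.mean(0);print(P,m,((m-o['position'])@r).round(4))
d=P[1]-P[0];print(np.arctan2(d[1],d[0]),np.arctan2(r[1,0],r[0,0]))
E
```

```text
t23.57 p [ 0.6307 -0.1095  0.1611] x [-0.294  0.956  0.003] y [ 0.955  0.294 -0.028] z [-0.027 -0.005 -1.   ] F [-0.5  0.7  0.3] M [-0.   -0.1  -0.01] w0.0449 q [-0.34  0.63  1.43 -0.02  1.11 -0.63]
[[ 0.6478921  -0.14316591  0.042     ]
 [ 0.62663678 -0.07968649  0.037     ]] [ 0.63726444 -0.1114262   0.0395    ] [-0.0042  0.009   0.1214]
1.8939004397405679 1.8695537827073818
```

Request:
send_rows(steps=[0.045,-0.004,0.005,0.05,-0.02,0.045,-0.004,0.009,0.09,-0.02,0.045,-0.004,0.009,0.12,-0.02,0.045,-0.004,0.009,0.132,-0.02,0.045,-0.004,0.009,0.136,-0.02,0.045,-0.004,0.009,0.136,-0.02])

```text
time: 24.32
position: [0.6374, -0.1115, 0.0259]
tool_rot: [0.586, 0.81, -0.01, -0.009]
ft_force: [-0.3, 0.5, -0.6]
grip_width: 0.0446
```

```bash
python3 - <<'E'
from h import *
w=shot('wrist','w30.png',None,1.4);o,r=st()
E
```

```text
t24.38 p [ 0.6377 -0.1116  0.0262] x [-0.313  0.95   0.002] y [ 0.949  0.313 -0.026] z [-0.025 -0.006 -1.   ] F [ 0.3 -0.2  0.6] M [-0.03 -0.13  0.02] w0.0450 q [-0.34  0.82  1.48 -0.02  0.87 -0.65]
```

View pics/w30.png

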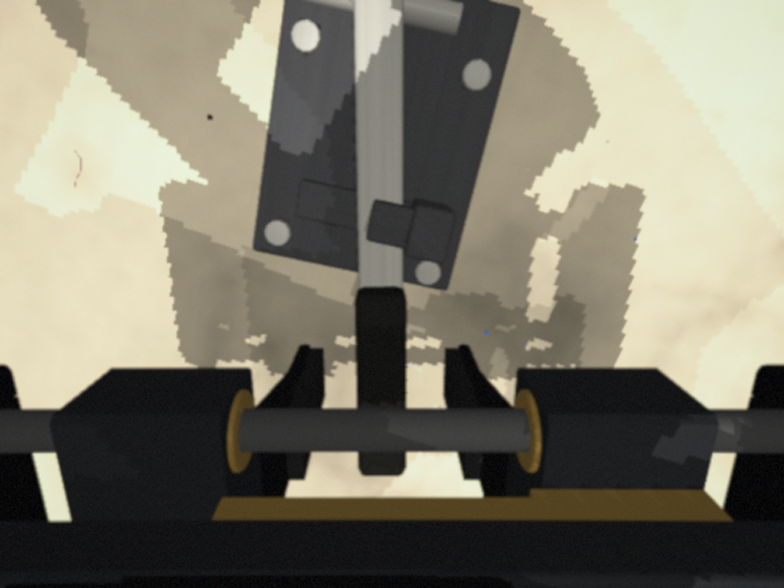

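Request:
send_rows(steps=[0.045,0,-0.0005,0.0015,0,0.012,0,-0.0005,0.0015,0,0.012,0,-0.0005,0.0015,0,0.012,0,-0.0005,0.0015,0,0.012,0,-0.0005,0.0015,0], force=30)

```text
time: 25.0
position: [0.6366, -0.1119, 0.0248]
tool_rot: [0.586, 0.811, -0.01, -0.009]
ft_force: [-2.2, -1.1, 1.6]
grip_width: 0.0176
```

Press down ~4.5 mm.

Request:
send_rows(steps=[0.012,0,0,0.001,0,0.012,0,0,0.002,0,0.012,0,0,0.003,0,0.012,0,0,0.004,0,0.012,0,0,0.005,0,0.012,0,0,0.005,0])

```text
time: 25.75
position: [0.6371, -0.1122, 0.0215]
tool_rot: [0.585, 0.811, -0.01, -0.008]
ft_force: [-1.9, 0.1, 9.1]
grip_width: 0.0179
```

```bash
python3 - <<'E'
from h import *
w=shot('wrist');o,r=st()
p=cloud(w)
for v in (20,60,100,130,175,190): print(v,p[v,264].round(4),p[v,272].round(4))
E
```

```text
t25.80 p [ 0.637  -0.1122  0.0215] x [-0.315  0.949  0.001] y [ 0.949  0.315 -0.026] z [-0.025 -0.007 -1.   ] F [-2.4 -0.2  9.3] M [0.2  0.42 0.22] w0.0175 q [-0.34  0.82  1.48 -0.02  0.86 -0.65]
20 [ 0.5965 -0.003   0.0177] [ 0.5999 -0.0021  0.0183]
60 [ 0.6014 -0.0183  0.0173] [ 0.6048 -0.0172  0.0173]
100 [ 0.6067 -0.0347  0.0181] [ 0.6103 -0.0336  0.02  ]
130 [ 0.6108 -0.0477  0.0179] [ 0.6145 -0.0464  0.0198]
175 [ 0.6175 -0.0683  0.0193] [ 0.6212 -0.0668  0.0204]
190 [ 0.6198 -0.0753  0.0201] [ 0.6236 -0.074   0.0205]
```

Request:
send_rows(steps=[0.012,0,0,0.0015,0,0.012,0,0,0.002,0,0.012,0,-0.005,0.002,0.01,0.012,0,-0.008,0.002,0.025,0.012,0,-0.011,0.002,0.04,0.012,0,-0.013,0.002,0.05,0.012,0,-0.013,0.002,0.05])

```text
time: 26.68
position: [0.6282, -0.115, 0.022]
tool_rot: [0.607, 0.795, -0.007, -0.005]
ft_force: [2.4, 5.6, 7.5]
grip_width: 0.0176
```

```bash
cat > tip.py <<'E'
from h import *
w=shot('wrist','wt.png',(180,0,440,210),2.6);o,r=st()
print('tip',(o['position']+.2*r[:,0]).round(4),'yaw',np.arctan2(r[1,0],r[0,0]))
p=cloud(w)
for v in (20,100,130,175,190): print(v,p[v,270].round(4))
E
python3 tip.py
```

```text
t26.73 p [ 0.6283 -0.1149  0.022 ] x [-0.264  0.965 -0.001] y [ 0.964  0.264 -0.018] z [-0.017 -0.005 -1.   ] F [3.3 4.2 8.9] M [ 1.09 -0.74 -0.25] w0.0175 q [-0.35  0.81  1.51 -0.01  0.83 -0.61]
tip [0.5755 0.078  0.0219] yaw 1.837607799008516
20 [ 0.5961 -0.0029  0.0171]
100 [ 0.6048 -0.0352  0.0201]
130 [ 0.6083 -0.0483  0.0194]
175 [ 0.6139 -0.0692  0.0199]
190 [ 0.6158 -0.0762  0.0214]
```

View pics/wt.png

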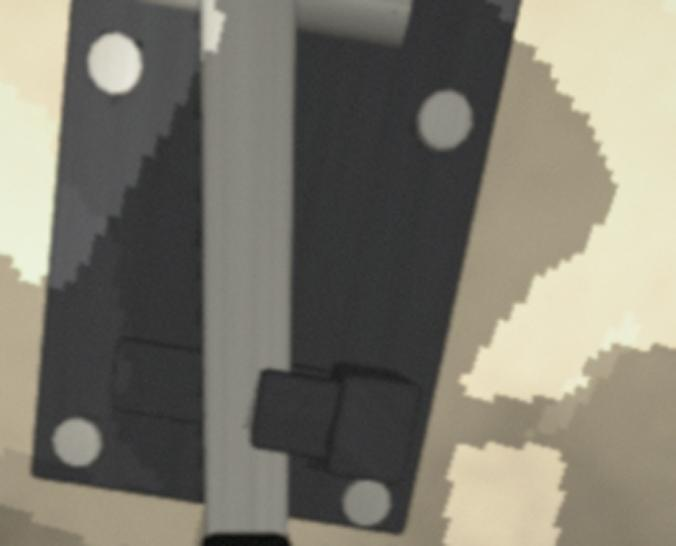

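Request:
send_rows(steps=[0.012,0,-0.006,0.001,0.02,0.012,0,-0.01,0.001,0.04,0.012,0.001,-0.014,0.001,0.06,0.012,0.001,-0.017,0.001,0.075,0.012,0.001,-0.019,0.001,0.085,0.012,0.001,-0.019,0.001,0.085])

```text
time: 27.48
position: [0.6143, -0.1178, 0.0234]
tool_rot: [0.642, 0.767, -0.004, -0.001]
ft_force: [4.9, 6.2, 6.1]
grip_width: 0.0177
```

```bash
python3 tip.py
```

```text
t27.52 p [ 0.6143 -0.1178  0.0234] x [-0.177  0.984 -0.003] y [ 0.984  0.177 -0.007] z [-0.007 -0.004 -1.   ] F [5.2 6.4 6.1] M [ 1.04 -1.1  -0.47] w0.0180 q [-0.36  0.8   1.56 -0.01  0.79 -0.54]
tip [0.579  0.079  0.0228] yaw 1.7482795578634263
20 [ 0.5923 -0.0032  0.0179]
100 [ 0.598  -0.0362  0.0196]
130 [ 0.6004 -0.0497  0.02  ]
175 [ 0.6041 -0.0707  0.0223]
190 [ 0.6054 -0.0786  0.0205]
```

View pics/wt.png

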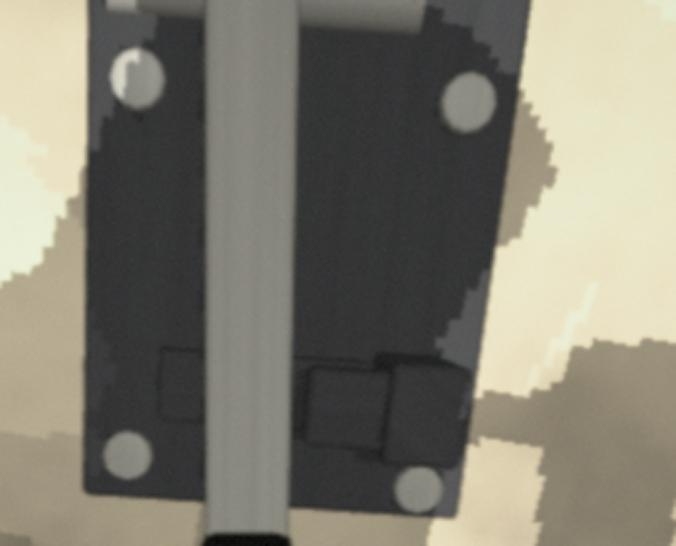

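Request:
send_rows(steps=[0.012,0,-0.004,0.001,0.005,0.012,0,-0.007,0.001,0.01,0.012,0,-0.007,0.001,0.01])

```text
time: 27.9
position: [0.6117, -0.1181, 0.0242]
tool_rot: [0.647, 0.762, -0.0, 0.002]
ft_force: [3.9, 4.4, 5.0]
grip_width: 0.0182
```

```bash
python3 tip.py; python3 - <<'E'
from h import *
shot('top','t40.png',(180,130,360,280),4.4)
shot('scene','s40.png',(180,150,360,290),4.4)
E
```

```text
t27.95 p [ 0.6117 -0.1181  0.0243] x [-0.163  0.987 -0.004] y [0.987 0.163 0.003] z [ 0.003 -0.003 -1.   ] F [4.6 5.2 4.9] M [ 0.83 -1.02 -0.44] w0.0178 q [-0.37  0.79  1.57 -0.    0.78 -0.53]
tip [0.5792 0.0792 0.0235] yaw 1.734366538205763
20 [ 0.5913 -0.003   0.0175]
100 [ 0.5966 -0.0364  0.0202]
130 [ 0.5988 -0.0498  0.0204]
175 [ 0.6022 -0.0711  0.0218]
190 [ 0.6034 -0.0781  0.0241]
```

View pics/wt.png

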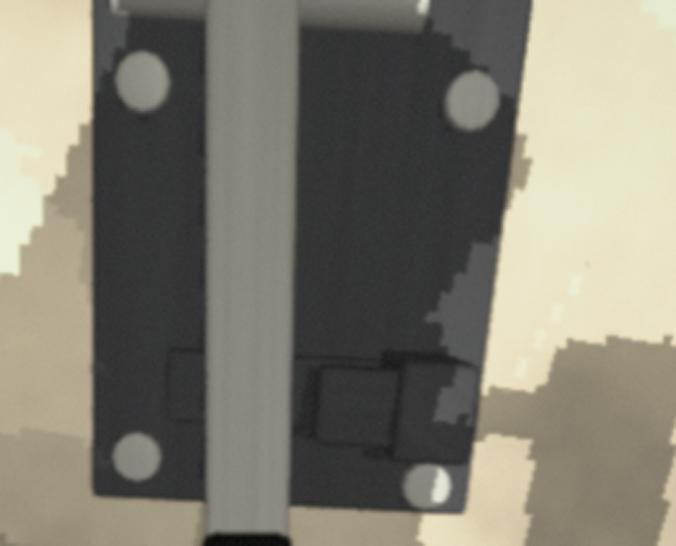

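View pics/t40.png

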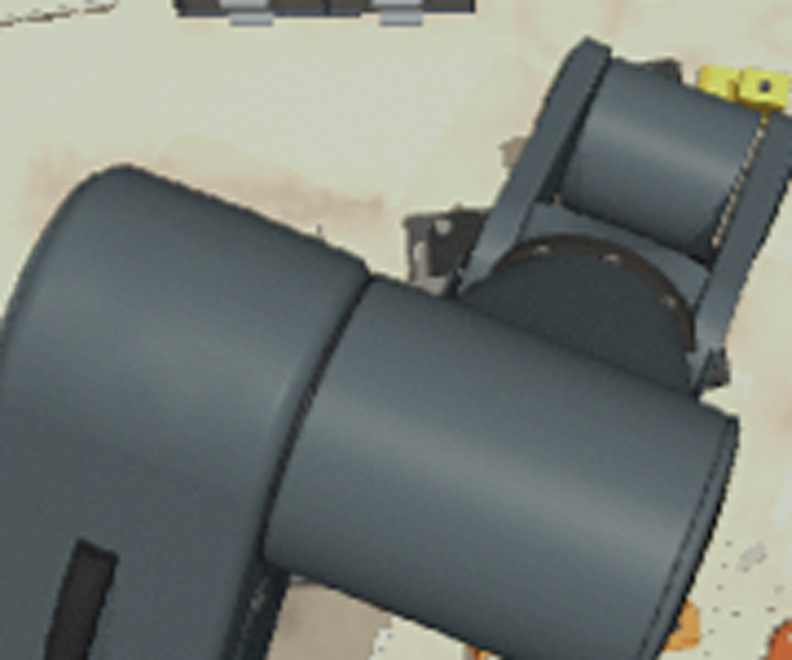

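View pics/s40.png

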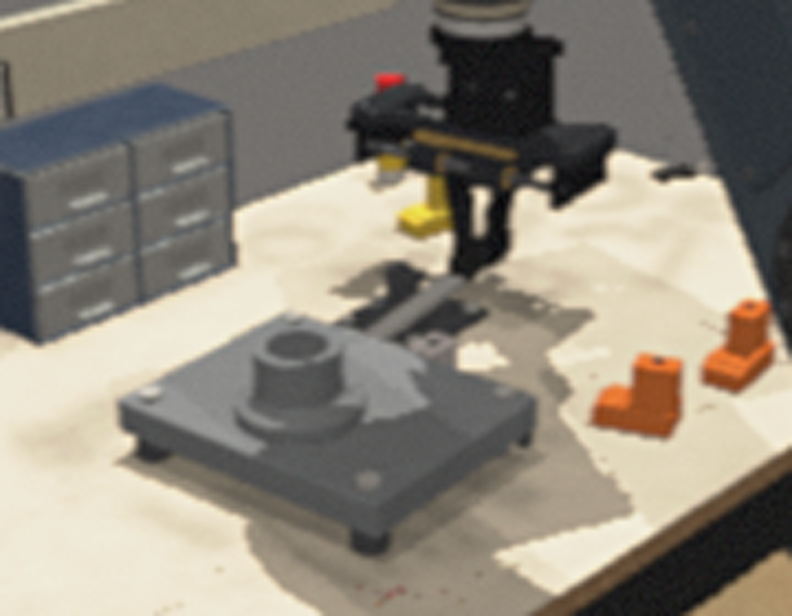

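```bash
python3 - <<'E'
from h import *
import json
c=load('scene')
a=cv2.imread('pics/s29.png');b=cv2.imread('pics/s40.png')
cv2.imwrite('pics/c29.png',cv2.resize(a[300:570,110:560],None,fx=1.7,fy=1.7));cv2.imwrite('pics/c40.png',cv2.resize(b[300:570,110:560],None,fx=1.7,fy=1.7))
E
```

```text
(no output)
```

View pics/c29.png

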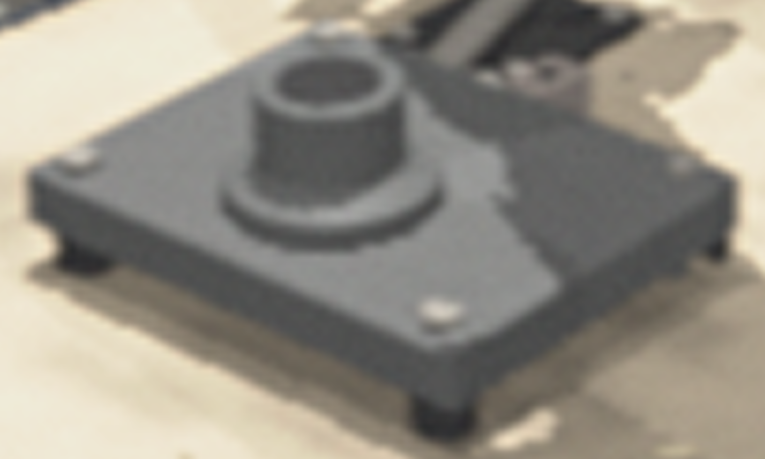

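View pics/c40.png

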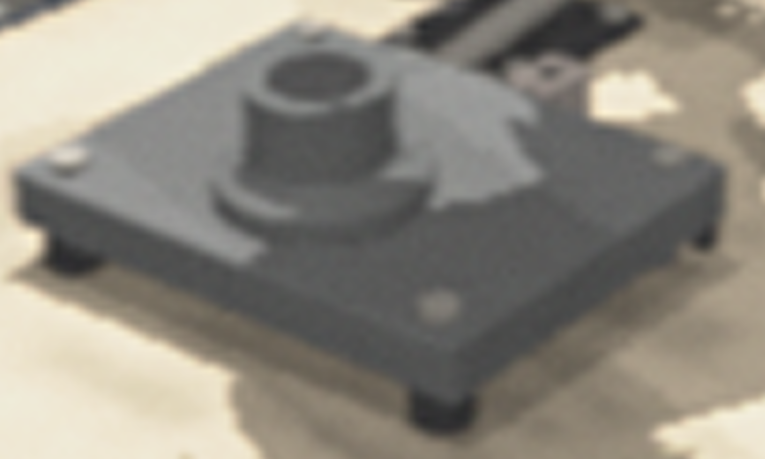

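```bash
cat > bm.py <<'E'
from h import *
c=load('scene')
def f(p): u,v=p; return (180+(110+u/1.7)/4.4-.4,150+(300+v/1.7)/4.4-.4)
def rigid(A,B):
  ca,cb=A.mean(0),B.mean(0); H=(A-ca).T@(B-cb); th=np.arctan2(H[0,1]-H[1,0],H[0,0]+H[1,1])
  return th,ca,cb
def run(A,B,z=.0455):
  a=px2w(c,[f(p) for p in A],z)[:,:2]; b=px2w(c,[f(p) for p in B],z)[:,:2]
  print(a.round(4).tolist(),(b-a).round(4).tolist())
  th,ca,cb=rigid(a,b); Rm=np.array([[np.cos(th),-np.sin(th)],[np.sin(th),np.cos(th)]])
  m=np.array([.509,.0605]); m2=Rm@(m-ca)+cb
  print('dyaw',th,'mid moves',(m2-m).round(4))
E
python3 - <<'E'
from bm import *
run([(325,33),(82,158),(439,311),(681,165)],[(314,31),(70,157),(438,304),(669,155)])
E
```

```text
[[0.5958, 0.0785], [0.5833, 0.2121], [0.411, 0.2034], [0.4202, 0.0688]] [[0.0045, 0.0017], [0.0038, 0.0024], [0.0035, -0.0031], [0.0083, -0.003]]
dyaw 0.026366672253738295 mid moves [ 0.0071 -0.0003]
```

Request:
send_rows(steps=[0.012,0,-0.003,0.0005,0,0.012,0,-0.006,0.0005,0,0.012,0,-0.009,0.0005,0,0.012,0,-0.01,0.0005,0])

```text
time: 28.55
position: [0.6068, -0.1189, 0.0255]
tool_rot: [0.649, 0.761, 0.004, 0.006]
ft_force: [7.6, 7.9, 5.1]
grip_width: 0.0177
```

```bash
python3 tip.py; python3 - <<'E'
from h import *
shot('scene','s41.png',(180,150,360,290),4.4)
b=cv2.imread('pics/s41.png')
cv2.imwrite('pics/c41.png',cv2.resize(b[300:570,110:560],None,fx=1.7,fy=1.7))
E
```

```text
t28.60 p [ 0.6067 -0.1189  0.0255] x [-0.158  0.987 -0.005] y [0.987 0.158 0.014] z [ 0.014 -0.003 -1.   ] F [6.9 6.5 4.2] M [ 1.15 -1.42 -0.62] w0.0178 q [-0.38  0.78  1.59  0.    0.75 -0.54]
tip [0.5752 0.0786 0.0245] yaw 1.7291450589664792
20 [ 0.587  -0.0036  0.0181]
100 [ 0.5922 -0.037   0.0206]
130 [ 0.5943 -0.0505  0.0222]
175 [ 0.5976 -0.0719  0.0226]
190 [ 0.5987 -0.0792  0.0238]
```

View pics/c41.png

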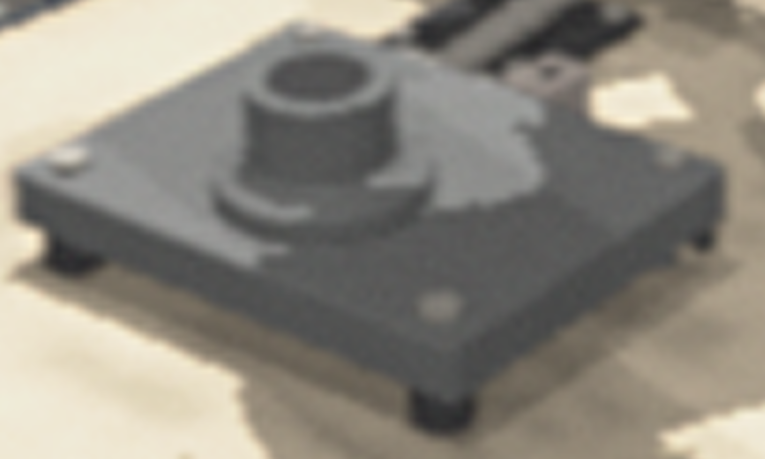

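View pics/wt.png

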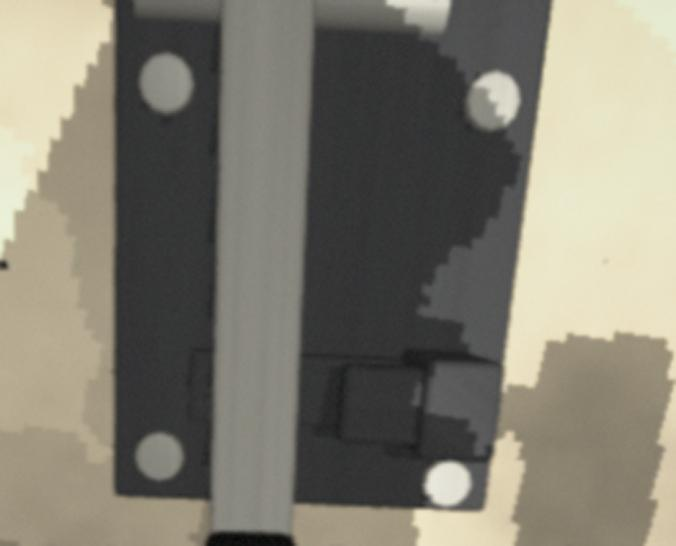

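Request:
send_rows(steps=[0.012,0,0.001,0.003,0,0.012,0,0.004,0.004,-0.03,0.012,0,0.007,0.004,-0.06,0.012,0,0.01,0.004,-0.085,0.012,0,0.012,0.004,-0.1,0.012,0,0.012,0.004,-0.1])

```text
time: 29.4
position: [0.6203, -0.1171, 0.0228]
tool_rot: [0.611, 0.791, 0.005, 0.008]
ft_force: [1.3, 1.1, 6.7]
grip_width: 0.0179
```

```bash
python3 tip.py; python3 - <<'E'
from h import *
shot('scene','s42.png',(180,150,360,290),4.4)
b=cv2.imread('pics/s42.png')
cv2.imwrite('pics/c42.png',cv2.resize(b[300:570,110:560],None,fx=1.7,fy=1.7))
E
```

```text
t29.45 p [ 0.6203 -0.117   0.0229] x [-0.252  0.968 -0.007] y [0.968 0.252 0.017] z [ 0.018 -0.002 -1.   ] F [1.2 1.2 6.5] M [ 0.4  -0.25 -0.59] w0.0177 q [-0.37  0.79  1.56  0.01  0.77 -0.62]
tip [0.5699 0.0765 0.0215] yaw 1.8257470529789852
20 [ 0.5896 -0.0046  0.0171]
100 [ 0.5979 -0.037   0.019 ]
130 [ 0.6012 -0.0501  0.021 ]
175 [ 0.6067 -0.0713  0.0196]
190 [ 0.6085 -0.0784  0.0209]
```

View pics/c42.png

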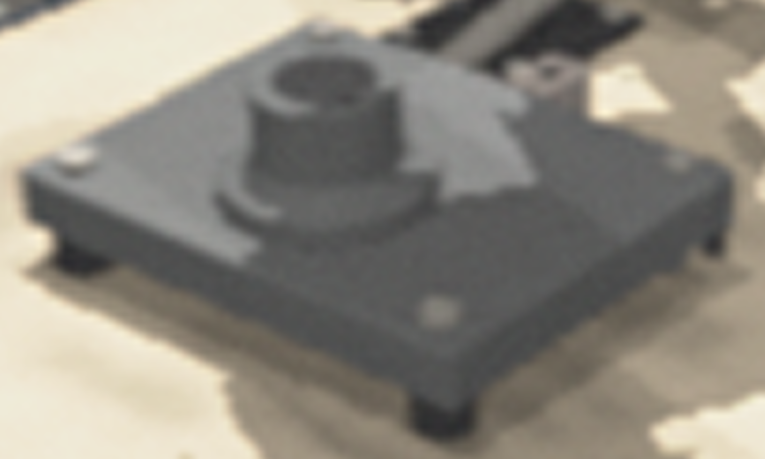

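View pics/wt.png

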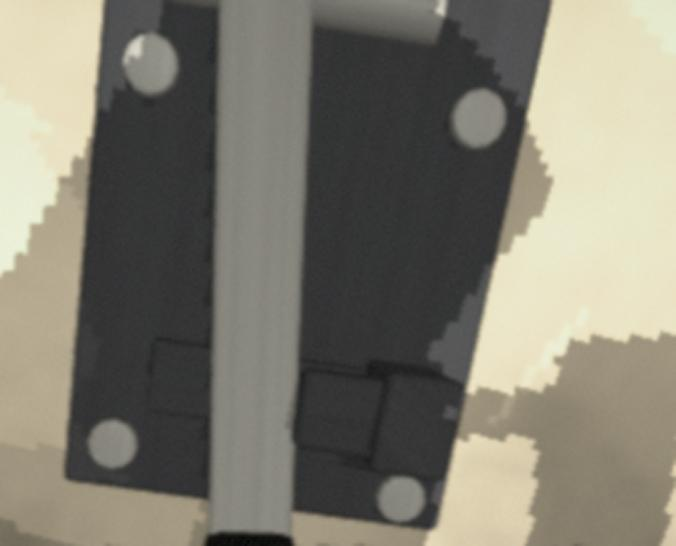

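```bash
python3 - <<'E'
from bm import *
run([(325,33),(82,158),(439,311),(681,165)],[(322,31),(77,157),(438,311),(681,162)])
run([(547,67)],[(549,70)])
E
```

```text
[[0.5958, 0.0785], [0.5833, 0.2121], [0.411, 0.2034], [0.4202, 0.0688]] [[0.0022, -0.0005], [0.0019, 0.0007], [0.0002, 0.0002], [0.0015, -0.0018]]
dyaw 0.004772903653962866 mid moves [ 0.0019 -0.0003]
[[0.5111, 0.0418]] [[-0.0024, 0.0014]]
dyaw 0.0 mid moves [-0.0024  0.0014]
```

Request:
send_rows(steps=[0.012,0,-0.003,0.001,0,0.012,0,-0.006,0.001,0,0.012,0,-0.009,0.001,0,0.012,0,-0.01,0.001,0])

```text
time: 30.0
position: [0.6156, -0.1181, 0.0238]
tool_rot: [0.614, 0.789, 0.009, 0.012]
ft_force: [7.6, 6.0, 6.5]
grip_width: 0.018
```

```bash
python3 tip.py; python3 - <<'E'
from h import *
shot('scene','s43.png',(180,150,360,290),4.4)
b=cv2.imread('pics/s43.png')
cv2.imwrite('pics/c43.png',cv2.resize(b[300:570,110:560],None,fx=1.7,fy=1.7))
E
```

```text
t30.05 p [ 0.6155 -0.1182  0.0238] x [-0.246  0.969 -0.008] y [0.969 0.246 0.028] z [ 0.029 -0.    -1.   ] F [7.7 8.3 6.8] M [ 1.52 -1.46 -0.63] w0.0179 q [-0.37  0.79  1.58  0.02  0.74 -0.63]
tip [0.5662 0.0757 0.0223] yaw 1.8194469020780106
20 [ 0.5856 -0.0049  0.0156]
100 [ 0.5938 -0.0379  0.0184]
130 [ 0.597  -0.0511  0.0201]
175 [ 0.6022 -0.072   0.0216]
190 [ 0.604  -0.0791  0.0228]
```

View pics/c43.png

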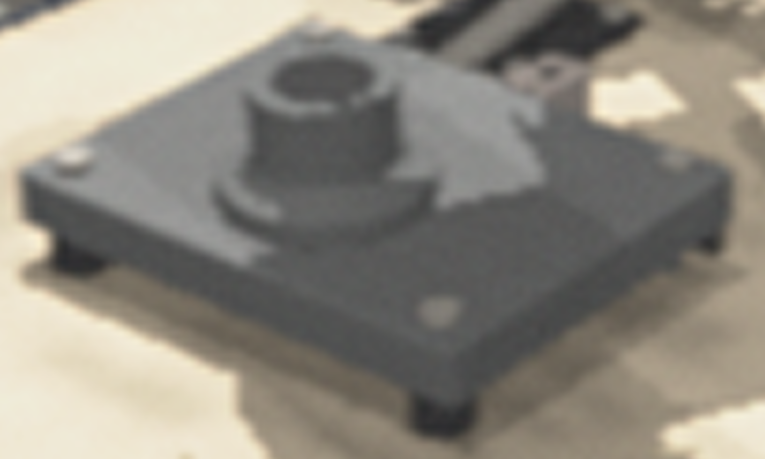

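View pics/wt.png

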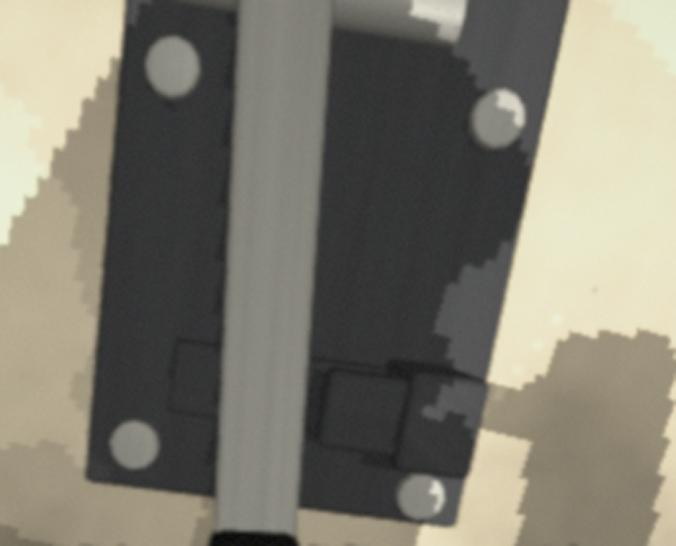

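Request:
send_rows(steps=[0.012,0,0.001,0.002,-0.02,0.012,0,0.003,0.002,-0.05,0.012,0,0.005,0.002,-0.08,0.012,0,0.007,0.002,-0.1,0.012,0,0.007,0.002,-0.1])

```text
time: 30.72
position: [0.625, -0.1162, 0.0234]
tool_rot: [0.575, 0.818, 0.01, 0.014]
ft_force: [2.6, 3.8, 6.2]
grip_width: 0.0182
```

Request:
send_rows(steps=[0.012,0,-0.003,0.001,0,0.012,0,-0.006,0.001,0,0.012,0,-0.008,0.001,0,0.012,0,-0.008,0.001,0])

```text
time: 31.22
position: [0.6217, -0.1172, 0.024]
tool_rot: [0.578, 0.816, 0.014, 0.018]
ft_force: [6.1, 7.7, 5.6]
grip_width: 0.0186
```

```bash
python3 tip.py; python3 - <<'E'
from h import *
shot('scene','s44.png',(180,150,360,290),4.4)
b=cv2.imread('pics/s44.png')
cv2.imwrite('pics/c44.png',cv2.resize(b[300:570,110:560],None,fx=1.7,fy=1.7))
E
```

```text
t31.27 p [ 0.6216 -0.1172  0.024 ] x [-0.331  0.944 -0.012] y [0.943 0.331 0.043] z [ 0.045  0.003 -0.999] F [6.2 8.  6.9] M [ 1.57 -1.28 -0.8 ] w0.0185 q [-0.37  0.79  1.58  0.03  0.73 -0.73]
tip [0.5555 0.0715 0.0215] yaw 1.9080139585620728
20 [ 0.5815 -0.0051  0.0055]
100 [ 0.5933 -0.039   0.0051]
130 [ 0.5981 -0.053   0.0061]
175 [ 0.6042 -0.0724  0.0218]
190 [ 0.6067 -0.0795  0.0221]
```

View pics/c44.png

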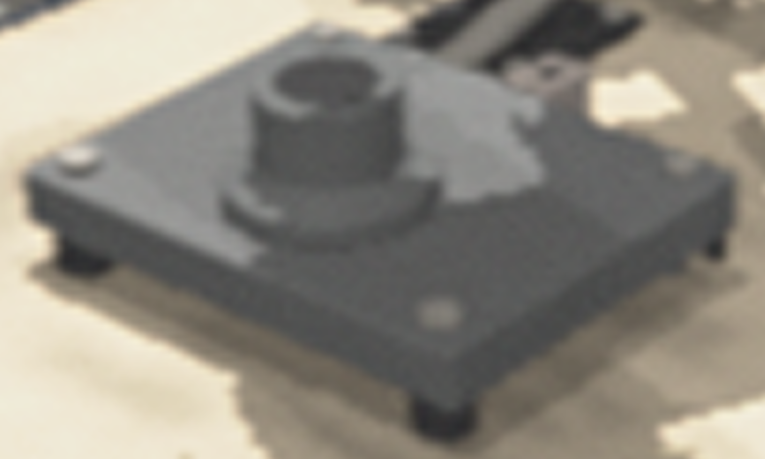

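View pics/wt.png

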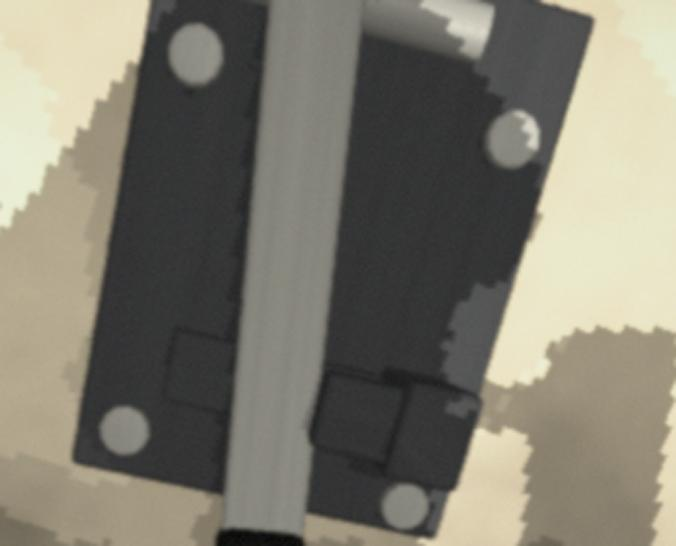

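Request:
send_rows(steps=[0.012,0,-0.004,0.001,-0.01,0.012,0,-0.008,0.001,-0.02,0.012,0,-0.011,0.001,-0.03,0.012,0,-0.012,0.001,-0.03,0.012,0,-0.012,0.001,-0.03])

```text
time: 31.95
position: [0.6155, -0.1192, 0.0246]
tool_rot: [0.569, 0.822, 0.018, 0.022]
ft_force: [7.3, 9.9, 6.2]
grip_width: 0.0196
```

```bash
python3 tip.py; python3 - <<'E'
from h import *
shot('scene','s45.png',(180,150,360,290),4.4)
b=cv2.imread('pics/s45.png')
cv2.imwrite('pics/c45.png',cv2.resize(b[300:570,110:560],None,fx=1.7,fy=1.7))
E
```

```text
t32.00 p [ 0.6156 -0.1192  0.0246] x [-0.352  0.936 -0.015] y [0.934 0.352 0.055] z [ 0.056  0.005 -0.998] F [ 7.  10.3  6.2] M [ 1.87 -1.56 -0.8 ] w0.0200 q [-0.38  0.78  1.6   0.04  0.71 -0.77]
tip [0.5452 0.068  0.0216] yaw 1.9305279264213715
20 [ 0.5732 -0.0087  0.0089]
100 [ 0.5856 -0.0417  0.0054]
130 [ 0.5903 -0.0552  0.0119]
175 [ 0.5991 -0.078   0.0052]
190 [ 6.027e-01 -8.700e-02 -1.000e-04]
```

View pics/c45.png

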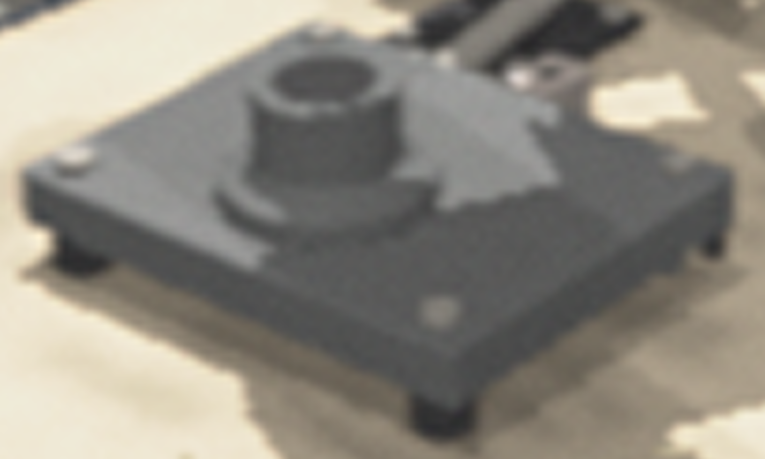

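View pics/wt.png

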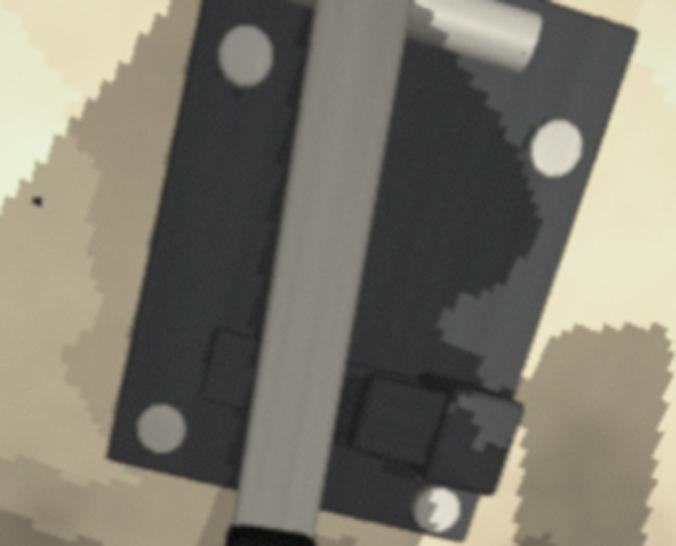

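Request:
send_rows(steps=[0.012,0,-0.001,-0.001,0,0.012,0,-0.001,-0.002,0,0.012,0,-0.002,-0.003,0,0.012,0,-0.002,-0.004,0,0.012,0,-0.002,-0.005,0,0.012,0,-0.002,-0.006,0])

```text
time: 32.8
position: [0.6153, -0.1181, 0.0312]
tool_rot: [0.571, 0.82, 0.021, 0.023]
ft_force: [3.8, 7.3, 2.5]
grip_width: 0.0193
```

```bash
python3 tip.py; python3 - <<'E'
from h import *
shot('scene','s46.png',(180,150,360,290),4.4)
b=cv2.imread('pics/s46.png')
cv2.imwrite('pics/c46.png',cv2.resize(b[300:570,110:560],None,fx=1.7,fy=1.7))
E
```

```text
t32.85 p [ 0.6153 -0.1181  0.0312] x [-0.347  0.938 -0.014] y [0.936 0.347 0.06 ] z [ 0.061  0.008 -0.998] F [3.8 6.7 1.4] M [ 1.05 -0.91 -0.78] w0.0192 q [-0.38  0.77  1.61  0.05  0.72 -0.77]
tip [0.5459 0.0695 0.0285] yaw 1.9249911534240447
20 [ 0.5734 -0.0059  0.0085]
100 [ 0.5861 -0.0402  0.0056]
130 [ 0.591  -0.0544  0.0108]
175 [ 0.6   -0.078  0.005]
190 [ 0.6001 -0.0814  0.0263]
```

View pics/c46.png

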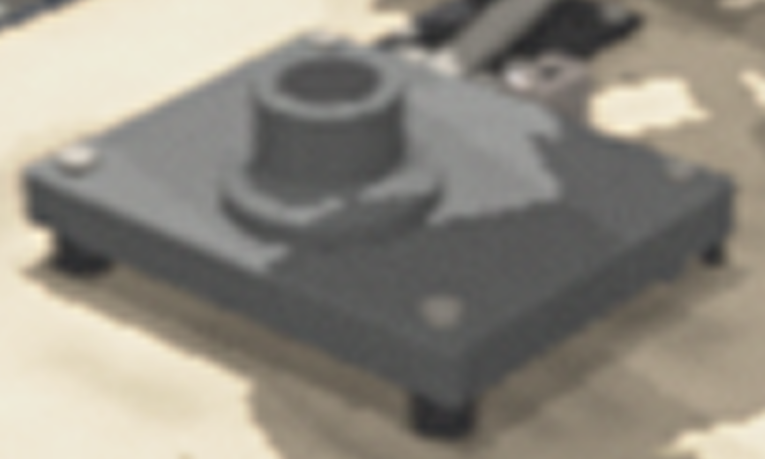

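View pics/wt.png

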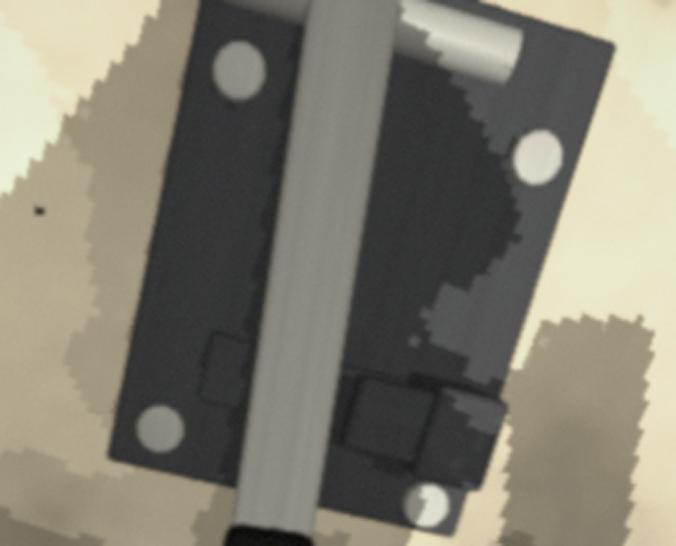

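Request:
send_rows(steps=[0.012,0.001,0,-0.003,0,0.012,0.001,0,-0.006,0.01,0.012,0.002,0,-0.009,0.03,0.012,0.003,0,-0.013,0.05,0.012,0.004,0,-0.017,0.07,0.012,0.005,0,-0.02,0.09,0.012,0.005,0,-0.02,0.09])

```text
time: 33.78
position: [0.6123, -0.1135, 0.0514]
tool_rot: [0.607, 0.794, 0.022, 0.022]
ft_force: [-0.8, 0.4, -3.3]
grip_width: 0.0177
```

```bash
python3 tip.py; python3 - <<'E'
from h import *
shot('scene','s47.png',(180,150,360,290),4.4)
b=cv2.imread('pics/s47.png')
cv2.imwrite('pics/c47.png',cv2.resize(b[300:570,110:560],None,fx=1.7,fy=1.7))
E
```

```text
t33.83 p [ 0.6123 -0.1135  0.0512] x [-0.261  0.965 -0.008] y [0.963 0.261 0.061] z [ 0.061  0.008 -0.998] F [ 0.   0.7 -2.8] M [-0.27 -0.01  0.1 ] w0.0178 q [-0.38  0.73  1.61  0.04  0.75 -0.67]
tip [0.5601 0.0796 0.0496] yaw 1.835091566075851
20 [0.5807 0.0032 0.0251]
100 [ 0.5899 -0.0333  0.0337]
130 [ 0.5936 -0.0474  0.0353]
175 [ 0.5989 -0.0687  0.0428]
190 [ 0.6009 -0.0762  0.0434]
```

View pics/c47.png

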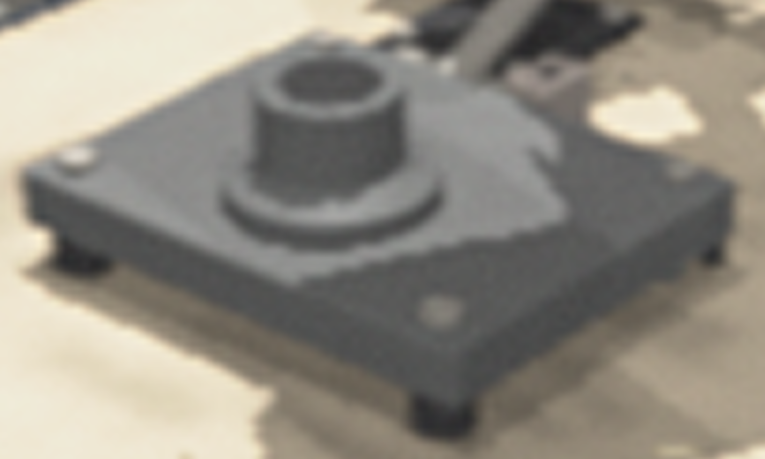

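View pics/wt.png

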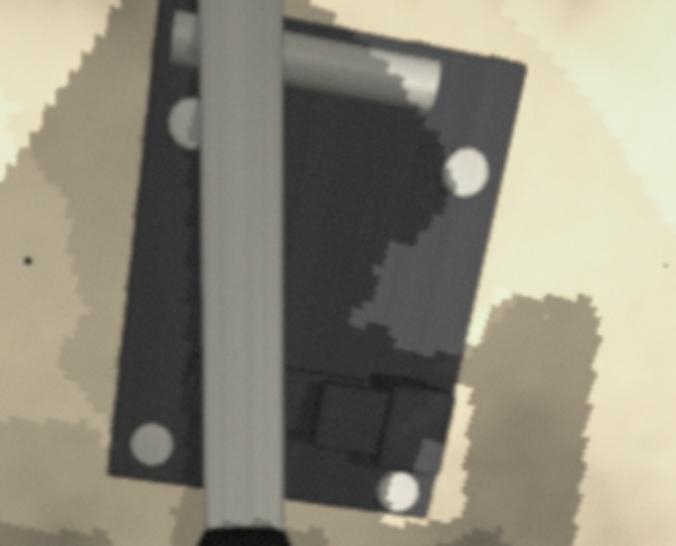

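Request:
send_rows(steps=[0.012,-0.004,0,0,0,0.012,-0.009,0,0,0,0.012,-0.014,0,0,0,0.012,-0.019,0,-0.0005,0,0.012,-0.023,0,-0.001,0,0.012,-0.027,0,-0.002,0,0.012,-0.029,0,-0.003,0,0.012,-0.029,0,-0.003,0])

```text
time: 34.88
position: [0.62, -0.1418, 0.0547]
tool_rot: [0.608, 0.794, 0.022, 0.022]
ft_force: [0.5, 0.5, -2.3]
grip_width: 0.0178
```

```bash
python3 tip.py; python3 - <<'E'
from h import *
shot('scene','s48.png',(180,150,360,290),4.4)
shot('top','t48.png',(180,130,360,280),4.4)
E
```

```text
t34.92 p [ 0.6198 -0.1416  0.0546] x [-0.261  0.965 -0.008] y [0.963 0.261 0.061] z [ 0.061  0.008 -0.998] F [-0.2 -0.2 -2.5] M [-0.16 -0.13 -0.01] w0.0178 q [-0.42  0.74  1.57  0.05  0.78 -0.71]
tip [0.5676 0.0515 0.0529] yaw 1.8349414601217233
20 [ 0.5884 -0.0252  0.0284]
100 [ 0.5976 -0.0616  0.0375]
130 [ 0.6012 -0.0757  0.0409]
175 [ 0.6067 -0.0973  0.0449]
190 [ 0.6086 -0.1046  0.0463]
```

View pics/t48.png

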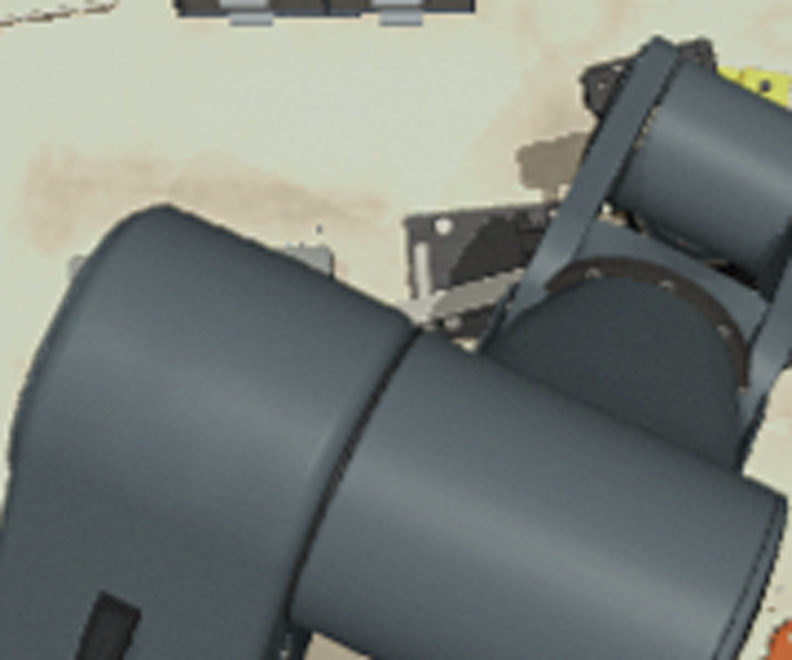

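View pics/s48.png

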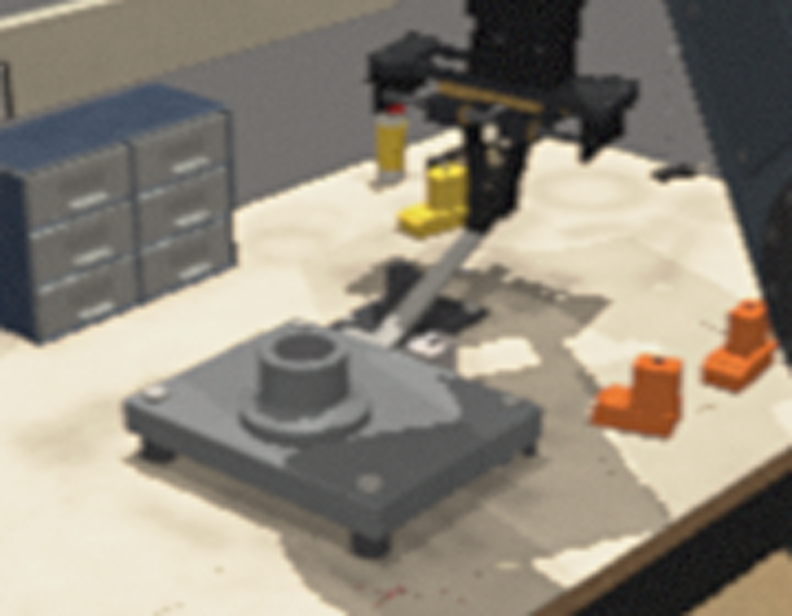

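Request:
send_rows(steps=[0.012,-0.004,0,-0.005,0,0.012,-0.008,0,-0.04,0,0.012,-0.03,0,-0.09,0.05,0.012,-0.06,-0.01,-0.11,0.2,0.012,-0.09,-0.03,-0.11,0.38,0.012,-0.12,-0.05,-0.11,0.56,0.012,-0.14,-0.07,-0.11,0.74,0.012,-0.15,-0.09,-0.11,0.92])

```text
time: 36.02
position: [0.565, -0.3123, 0.1603]
tool_rot: [0.898, 0.439, 0.029, 0.01]
ft_force: [-0.3, -0.4, -2.3]
grip_width: 0.0176
```

```bash
python3 - <<'E'
from h import *
tool((0.475,-0.325,0.13),0.14+np.pi/2)
E
```

```text
t36.02 p [ 0.565  -0.3123  0.1603] x [0.614 0.788 0.043] y [ 0.787 -0.615  0.044] z [ 0.061  0.007 -0.998] F [-0.3 -0.4 -2.3] M [-0.06  0.11  0.03] w0.0176 q [-0.7   0.61  1.48  0.05  1.01 -0.06]
shift [-0.0665 -0.0644  0.0246]
jaw yaw -0.6632
turn 0.7676
```

Request:
send_rows(steps=[0.012,-0.015,-0.015,0,0.18,0.012,-0.03,-0.03,0,0.36,0.012,-0.045,-0.045,0,0.54,0.012,-0.06,-0.06,0,0.7,0.012,-0.066,-0.064,0.02,0.768,0.012,-0.066,-0.064,0.024,0.768,0.012,-0.066,-0.064,0.024,0.768])

```text
time: 36.9
position: [0.4758, -0.3248, 0.1307]
tool_rot: [0.997, 0.071, 0.031, -0.001]
ft_force: [-1.3, 0.1, -1.5]
grip_width: 0.0179
```

```bash
python3 - <<'E'
from h import *
tool((0.475,-0.325,0.06),0.14+np.pi/2)
shot('wrist','w50.png',None,1.4)
t=shot('top','t50.png',(180,130,450,300),2.9)
E
```

```text
t36.90 p [ 0.4758 -0.3248  0.1307] x [0.988 0.141 0.062] y [ 0.141 -0.99   0.001] z [ 0.061  0.007 -0.998] F [-1.3  0.1 -1.5] M [-0.03  0.17 -0.01] w0.0179 q [-0.82  0.57  1.68  0.07  0.86  0.57]
shift [-0.0052 -0.0001  0.0705]
jaw yaw -1.4293
turn 0.0015
```

View pics/w50.png

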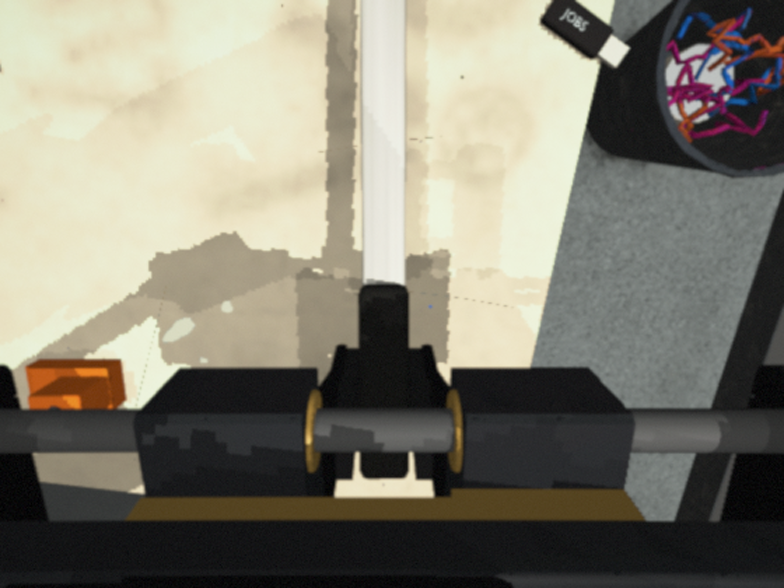

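View pics/t50.png

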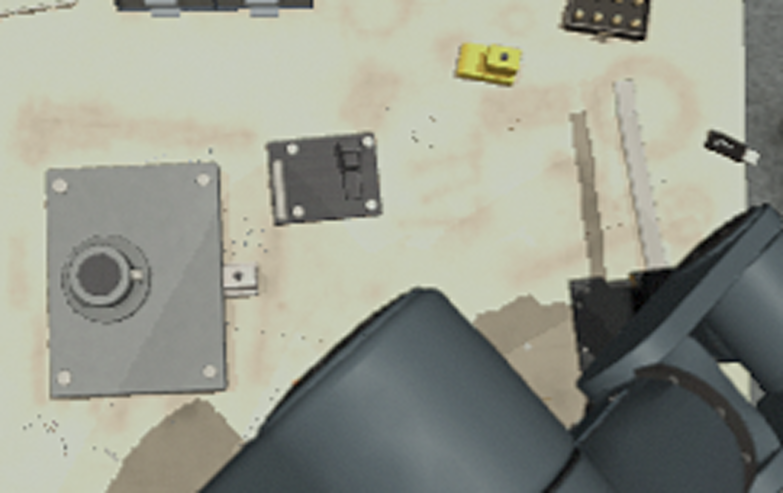

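Request:
send_rows(steps=[0.012,-0.002,0,0.03,0,0.012,-0.004,0,0.06,0,0.012,-0.005,0,0.075,0,0.012,-0.005,0,0.08,0,0.012,-0.005,0,0.083,0,0.012,-0.005,0,0.083,0])

```text
time: 37.75
position: [0.4771, -0.3257, 0.0487]
tool_rot: [0.997, 0.071, 0.032, -0.0]
ft_force: [0.1, 0.5, -3.1]
grip_width: 0.0177
```

Request:
send_rows(steps=[0.012,-0.001,0,0.005,0,0.012,-0.002,0,0.01,0,0.012,-0.003,0,0.015,0,0.012,-0.004,0,0.02,0,0.012,-0.005,0,0.025,0,0.012,-0.005,0,0.03,0,0.012,-0.005,0,0.033,0,0.012,-0.005,0,0.035,0], force=6)

```text
time: 38.75
position: [0.4743, -0.3261, 0.0132]
tool_rot: [0.997, 0.071, 0.032, -0.0]
ft_force: [-0.6, -0.3, -2.0]
grip_width: 0.018
```

```bash
python3 tip.py
```

```text
t38.80 p [ 0.4743 -0.3261  0.0131] x [0.988 0.141 0.063] y [ 0.141 -0.99   0.004] z [ 0.063  0.005 -0.998] F [ 0.2 -0.7 -1.3] M [-0.05  0.04 -0.01] w0.0181 q [-0.82  0.76  1.74  0.09  0.61  0.53]
tip [ 0.6719 -0.2978  0.0258] yaw 0.14199473011886213
20 [ 0.5918 -0.3075  0.0087]
100 [ 0.557  -0.3123  0.011 ]
130 [ 0.5432 -0.3143  0.0109]
175 [ 0.5214 -0.3173  0.0114]
190 [ 0.5141 -0.3183  0.0125]
```

Request:
send_rows(steps=[0.012,0,0,0.002,0,0.012,0,0,0.004,0,0.012,-0.001,0,0.006,0,0.012,-0.001,0,0.0065,0])

```text
time: 39.3
position: [0.4739, -0.3263, 0.0065]
tool_rot: [0.997, 0.071, 0.032, -0.0]
ft_force: [0.2, -0.6, -1.4]
grip_width: 0.0181
```

Request:
send_rows(steps=[0.025,0,0,0,0,0.035,0,0,0,0,0.045,0,0,0,0,0.045,0,0,0,0])

```text
time: 39.8
position: [0.4739, -0.3263, 0.0066]
tool_rot: [0.997, 0.071, 0.032, -0.0]
ft_force: [0.2, -0.2, 0.7]
grip_width: 0.0426
```

```bash
python3 tip.py; cp pics/wt.png pics/wt9.png
```

```text
t39.85 p [ 0.4739 -0.3263  0.0066] x [0.988 0.141 0.064] y [ 0.141 -0.99   0.004] z [ 0.064  0.005 -0.998] F [-0.1 -0.9 -0.1] M [ 0.06  0.03 -0.02] w0.0436 q [-0.82  0.77  1.74  0.09  0.59  0.53]
tip [ 0.6715 -0.298   0.0193] yaw 0.1419289557465264
20 [ 0.5903 -0.3079  0.0059]
100 [ 0.5564 -0.3126  0.0066]
130 [ 0.5427 -0.3145  0.007 ]
175 [ 0.5213 -0.3175  0.0072]
190 [ 0.5137 -0.3185  0.0064]
```

View pics/wt9.png

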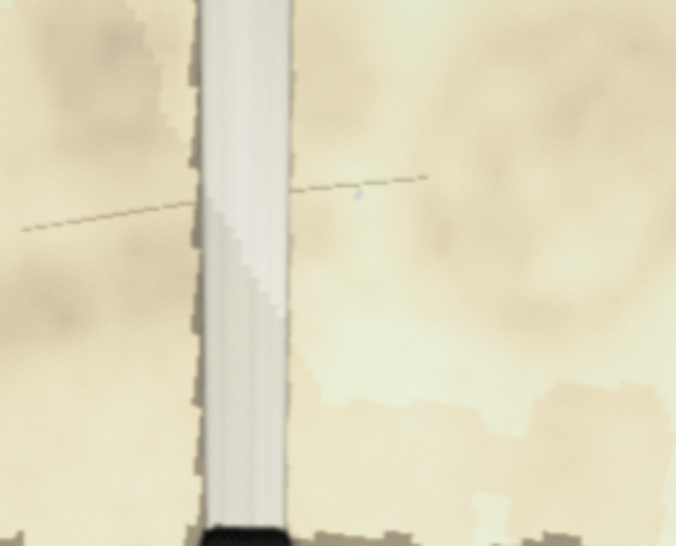

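Bar lies flat. Retreat upward and look at the shim from close.

Request:
send_rows(steps=[0.045,0,0,-0.03,0,0.045,0,0,-0.07,0,0.045,0,-0.01,-0.12,-0.05,0.045,0.02,-0.05,-0.17,-0.2,0.045,0.03,-0.1,-0.19,-0.38,0.045,0.04,-0.15,-0.2,-0.56,0.045,0.05,-0.2,-0.2,-0.74,0.045,0.05,-0.23,-0.2,-0.92])

```text
time: 40.85
position: [0.4777, -0.0902, 0.2089]
tool_rot: [0.86, 0.509, 0.029, 0.014]
ft_force: [1.2, -0.7, 0.1]
grip_width: 0.0448
```

```bash
python3 - <<'E'
from h import *
st()
shot('wrist','w60.png',None,1.4)
t=shot('top','t60.png',(180,130,450,300),2.9)
shot('scene','s60.png',(180,150,360,290),4.4)
E
```

```text
t40.85 p [ 0.4777 -0.0902  0.2089] x [0.479 0.877 0.036] y [ 0.875 -0.481  0.053] z [ 0.064  0.006 -0.998] F [ 1.2 -0.7  0.1] M [-0.03 -0.08  0.01] w0.0448 q [-0.44  0.34  1.83  0.04  0.92  0.04]
```

View pics/w60.png

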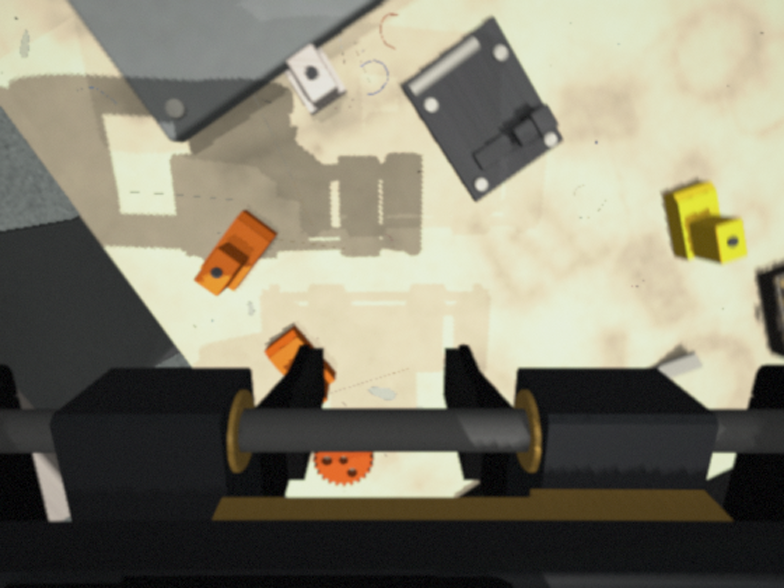

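View pics/t60.png

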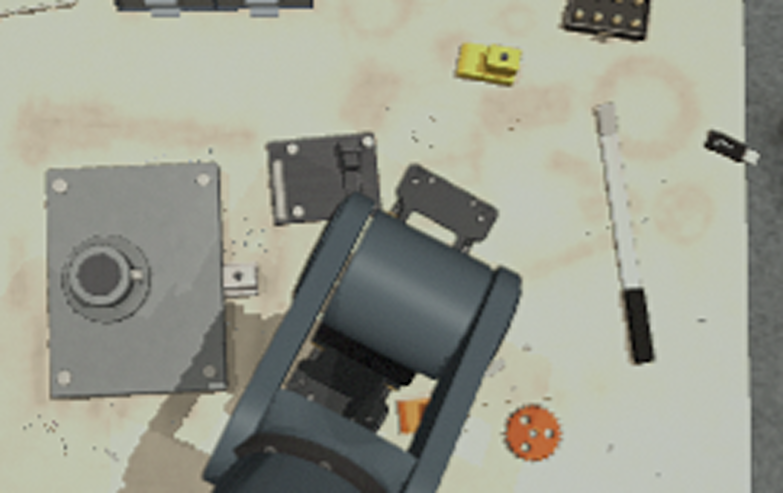

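View pics/s60.png

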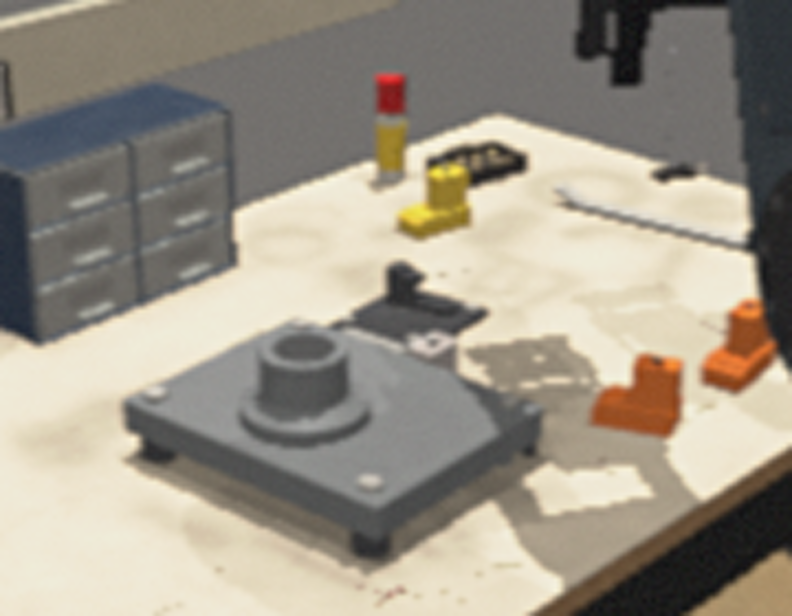

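Request:
send_rows(steps=[0.045,0.02,0,0,-0.18,0.045,0.04,0,0,-0.36,0.045,0.05,0,0,-0.55,0.045,0.05,0,0,-0.55,0.045,0.05,0,0,-0.55])

```text
time: 41.62
position: [0.5019, -0.0486, 0.2102]
tool_rot: [0.693, 0.72, 0.024, 0.021]
ft_force: [-1.2, 0.2, 0.0]
grip_width: 0.0449
```

```bash
python3 - <<'E'
from h import *
st()
w=shot('wrist','w61.png',None,1.4)
save(w,'w61c.png',(220,80,340,170),6)
p=cloud(w)
m=(p[...,2]>.034)&(p[...,2]<.05)&(p[...,0]>.42)&(p[...,0]<.60)&(p[...,1]>.075)&(p[...,1]<.14)
q=p[m]; A=np.c_[q[:,:2]-q[:,:2].mean(0),np.ones(len(q))]; print('plane wrist',np.linalg.lstsq(A,q[:,2],rcond=None)[0],len(q))
t=load('top');p=cloud(t)
m=(p[...,2]>.03)&(p[...,2]<.05)&(p[...,0]>.42)&(p[...,0]<.60)&(p[...,1]>.065)&(p[...,1]<.21)
q=p[m]; A=np.c_[q[:,:2]-q[:,:2].mean(0),np.ones(len(q))]; print('plane top',np.linalg.lstsq(A,q[:,2],rcond=None)[0],len(q))
E
```

```text
t41.62 p [ 0.5019 -0.0486  0.2102] x [-0.038  0.999  0.003] y [0.997 0.038 0.063] z [ 0.063  0.005 -0.998] F [-1.2  0.2  0. ] M [-0.01 -0.05  0.01] w0.0449 q [-0.33  0.36  1.79  0.03  0.93 -0.39]
plane wrist [ 0.00288223 -0.00719247  0.04086438] 11781
plane top [0.00134557 0.0014239  0.04131708] 3011
```

View pics/w61.png

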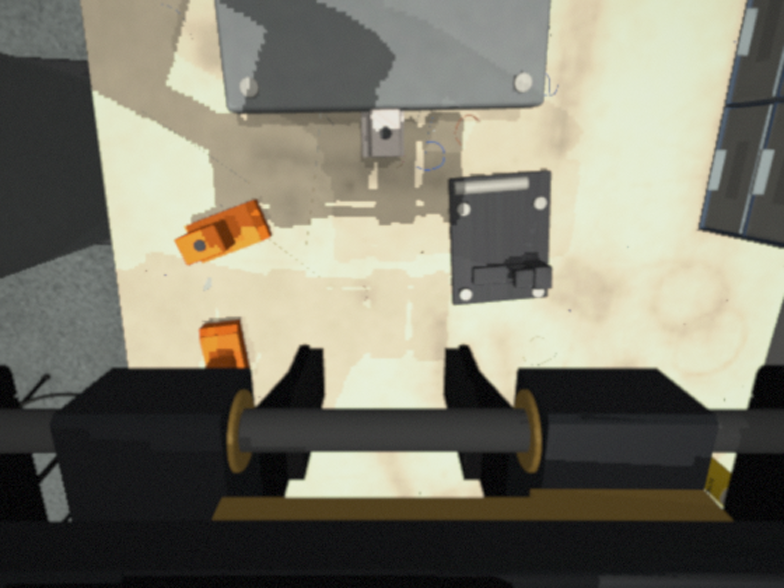

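View pics/w61c.png

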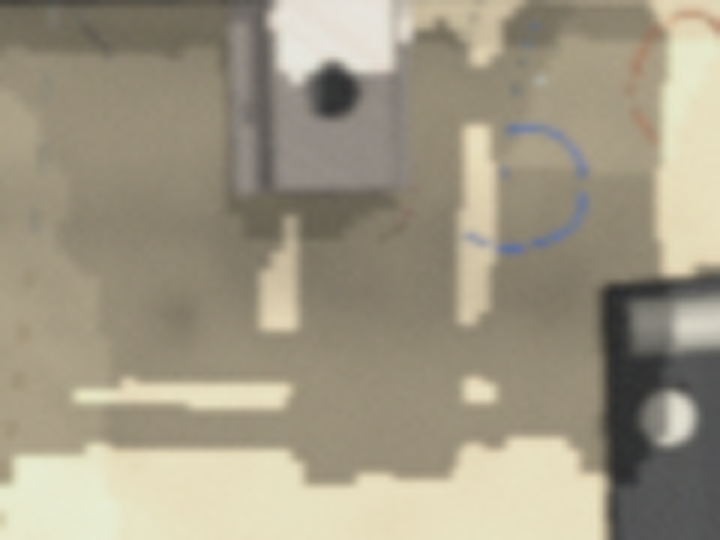

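```bash
python3 - <<'E'
from h import *
w=load('wrist'); save(w,'w61d.png',(150,50,400,120),3.2)
P=px2w(w,np.array([(230,109),(547,103),(248,87),(523.5,82)])/1.4-.3,[.041,.041,.042,.042])
g=lambda u,v:(220+u/6-.4,80+v/6-.4)
B=px2w(w,[g(333,90),g(270,187),g(396,184)],.046)
for i in (0,2):
  d=P[i+1]-P[i];m=P[i:i+2].mean(0);yw=np.arctan2(d[1],d[0])+np.pi/2
  Y=np.array([np.cos(yw),np.sin(yw)]);X=np.array([np.sin(yw),-np.cos(yw)])
  e=(B[0]-m)[:2];print('yaw',yw,np.hypot(*d[:2]),'hole rel: x',e@X,'y',e@Y)
d=B[2]-B[1];print('block yaw',np.arctan2(d[1],d[0])+np.pi/2,np.hypot(*d[:2]))
E
```

```text
yaw 1.6304852963431729 0.2082424733156616 hole rel: x -0.0045644052624431285 y -0.016615048564904807
yaw 1.6321286797340873 0.17811048662486426 hole rel: x -0.0025167255816321748 y -0.02947307693187557
block yaw 1.6297461964331534 0.01958395090492946
```

View pics/w61d.png

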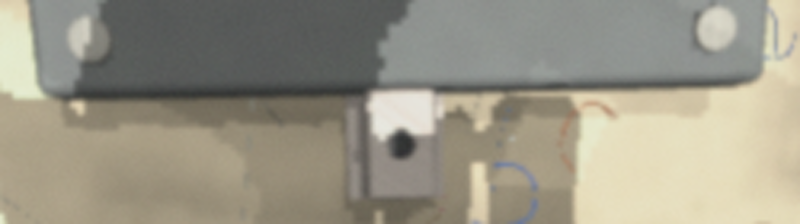

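```bash
python3 - <<'E'
from rig import hand_in
print(hand_in())
E
```

```text
the job is handed in; nothing more can be done
None
```

The job is done and handed in at about 42 s of the 72 s. The base stands on the shim, and the bar lies flat on the bench well clear of the stand and the base. The order was as asked: toe in over the ridge, lever up, hook under the keeper, shim in until its block met the edge (about 7 N), unhook, base let down onto the shim, bar laid down.

**Last checks that agreed:**
- **Level:** the slab top is about 41 mm up and flat to under 0.01 rad, as it should be on the 17 mm shim.
- **Square:** the shim and the front edge are parallel within about 0.003 rad.
- **Force:** the highest reading I saw at the end of any move was about 20 N. I did not see the gripper touch the base.
- **Bystanders:** the gear and memory stick are where they were in the last top view. I did not check the cutters and screwdriver in a picture at the end; the arm was never moved towards them.

**Checks that were less clean:**
- **Off the middle:** swinging the bar in and out of the keeper dragged the base a few millimetres sideways. I worked it back with the bar before letting it down. The shim now reads about 2.5 to 4.5 mm to the -x side of the middle by the wrist camera; by the top view it is about 2 mm off.
- **Possible gap at the block:** the block reads about 1.6 mm from the edge. The same measuring method read about 1.2 mm out when the block was actually touching, so the real gap is probably under 1 mm.

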